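Clamp the litho stone with the removable crank

TASK

Clamp the stone on the press bed: fit the loose crank fully home on the square shaft without forcing it, then turn it clockwise until the jaw grips the stone firmly, but do not overtighten, or the stone's edge will chip. Then lift the crank off and lay it flat on the rubber mat, leaving the stone clamped and the ink tin, palette knife and roller where they are.

Things in the scene. Friction and masses are not known exactly. Their poses are not given: they have to be found in the camera images.
- bed: Fixed dark steel plate 390 x 170 x 12 mm; a grey gearbox 80 x 90 mm, 72 mm high over the table, stands near its robot-side end. Origin on the table, straight under the axis of the square shaft that rises from the middle of the gearbox. +x runs along the plate from gearbox to jaw, stone and stop bar; +y left of that, z up. At the start the shaft's flats are parallel to the bed's x and y.
- seat (a point): On the shaft's axis, on top of its round collar (32 mm diameter, 82 mm above the table), where the crank's underside rests when fully home. From here the square steel shaft, 12 mm wide, rises 26 mm; its top 4 mm are 11 mm wide. x and y turn with the shaft and start parallel to the bed's.
- shaft_tip (a point): Top of the square shaft, 26 mm above the seat. The shaft turns stiffly and stays where it is left. From its start it turns only clockwise seen from above, up to 3 rad, and drives the jaw out 10 mm per rad.
- crank: Loose steel crank, about 0.45 kg, lying flat on the mat, socket mouth down. Origin: centre of the hub's underside; z up; +x from the hub along the arm. Hub: block 34 x 34 mm, 50 mm high, sides along the crank's x and y. Arm: flat bar 18 mm wide, 12 mm thick, level with the underside. At x = 80 mm an upright wooden grip, 22 mm diameter, from 18 to 70 mm above the underside, spins freely.
- hub_top (a point): Centre of the hub's top, 50 mm above the crank's origin. A square hole 13.2 mm wide goes right through the hub along z, its sides parallel to the hub's, so that it fits the shaft in four ways; its lower mouth is chamfered 1.2 mm.
- handle (a point): Middle of the crank's wooden grip, 80 mm along the crank's x, 48 mm above its underside. Pushed there square to the arm, the crank takes 3 to 6 N while the jaw runs free, and 1.25 N more for every 10 N of clamping force. 4 to 5 N more than when running free is a firm clamp; 10 N more is too tight. Let go, the screw holds, giving back only what exceeds about 40 N.
- jaw: Upright steel jaw with a wooden face, 110 mm wide, 19 mm thick, its top 58 mm above the table. It slides along the bed's +x as the shaft turns clockwise. Its origin lies at the bed's origin at the start and travels with the jaw.
- jaw_face (a point): Middle of the jaw's wooden face that meets the stone: 78 mm along the bed's x from the shaft axis at the start, 36 mm above the table.
- stone: Loose litho stone, about 4.5 kg, 150 (x) x 130 (y) x 60 mm, lying on the plate (top 72 mm above the table) against the stop bar. Origin: centre of its underside; axes parallel to the bed's. Its face towards the jaw, 75 mm from the origin, is 6 to 15 mm from the jaw face at the start. It need not be handled.
- stop_bar: Fixed dark wooden bar across the bed, 24 x 150 x 36 mm, against the stone's far side. Origin: centre of its underside, on the plate.
- mat: Fixed black rubber mat 240 (x) x 220 (y) x 4 mm on the table, left or right of the bed. Origin: centre of its underside.
- ink_tin: Loose ink tin, 72 mm diameter, 55 mm high, on a plywood board on the side of the bed away from the mat. Leave alone. Origin: centre of its underside.
- knife: Loose palette knife 150 mm long lying on the plywood board. Leave alone. Origin within its length.
- brayer: Loose ink roller on the plywood board: rubber drum 36 mm diameter, 90 mm long, wooden handle. Leave alone. Origin under the drum's middle.
Mind the look-alikes: they are no part of the job. Leave any red or turquoise look-alike of the crank alone.

How it is judged (in metres and radians):
On the way, in this order (a step that is already met when the one before it is completed fails the run):
1. the crank is fully home on the square shaft (z of crank in the frame of seat below 0.003 m and horizontal distance between crank and seat below 0.004 m and angle between crank's own z axis and vertical below 0.08 rad), for 0.2 s.
2. with the crank on the shaft, the jaw grips the stone (all of step 1 and contact force between jaw and stone above 10 N), for 0.2 s.
3. the crank is off the shaft and laid on the mat, the stone still clamped (contact force between jaw and stone above 10 N and x of crank in the frame of mat between -0.1 and 0.1 m and y of crank in the frame of mat between -0.09 and 0.09 m and z of crank in the frame of mat below 0.008 m and angle between crank's own z axis and vertical below 0.1 rad and linear speed of crank below 0.02 m/s), for 0.2 s.
At the end, for the whole second after the job is handed in: The jaw still presses on the stone with more than 10 N; the crank lies flat (within 0.1 rad) and at rest on the rubber mat, its hub's centre over the mat (all of step 3); the robot touches nothing.
It fails at once if the jaw presses on the stone with more than 100 N (contact force between jaw and stone above 100 N).
It fails at once if while it is being fitted (nothing clamped yet), the crank is pressed on the shaft with more than 40 N before it is home (contact force between crank and bed above 40 N and z of crank in the frame of seat above 0.006 m and contact force between jaw and stone below 1 N).
It fails at once if the stone is shifted more than 10 mm (distance of stone from where it was at the start of the episode above 0.01 m).
It fails at once if the ink tin, palette knife or roller is moved more than 20 mm (distance of any of ink_tin, knife, brayer from where it was at the start of the episode above 0.02 m).
It also fails if it takes over 72 s, if anything falls off the work surface, if the arm or the gripper's body presses on something with over 40 N, if the wrist force passes 120 N, or if a joint passes its speed limit or range.

ROBOT

A 6-joint arm with a two-finger parallel gripper is mounted at the origin on the work surface. World frame = base frame: x ahead of the robot, y to its left, z up, the work surface at z = 0. Lengths are in mm, angles in rad, forces in N, time in s.
With the tool pointing down it reaches from about 300 to 750 mm from the base axis. Payload 8.5 kg.
Tool frame: the origin (TCP) lies midway between the tips of the shut fingers; the grasp point (between the pads) lies 19 mm behind it; z points along the fingers, y is the direction in which the jaws open and shut (so a half turn about z gives the same grasp; the last joint's range is limited). The gripper opens to 88 mm and grips with 3 to 60 N. Pads are 18 mm wide; open, the fingers measure 123 mm over their backs; the gripper's body (75 mm by 187 mm) begins 45 mm behind the grasp point.
Start: joints at [-1.351, 0.381, 1.297, -0, 1.464, -0.215], TCP at [231.668, -498.809, 238.748] pointing down, gripper open.
Joint ranges: [-3.11, 3.11], [-0.89, 2.33], [0.22, 2.48], [-1.42, 4.56], [0.17, 2.85], [-2.88, 2.88]. Speed limits (rad/s): [2.39, 2.39, 3.14, 3.14, 3.14, 3.14].

INTERFACE

Orientations are given as a unit quaternion [w, x, y, z].
In Python, from bench import get_state, eyes, ticket gives the robot as it stands.
- The arm moves only by the tool apply_moves, never from a script. Its argument "steps" is a list of rows, each an object of numbers: "dx", "dy", "dz": the shift along the tool's x, y, z in cm; "turn": the turn about the tool's z in rad; "gripper": the opening in per cent of the stroke, from 0 (shut) to 100 (fully open). A call has 1 to 8 rows; each row is the pose to reach, as a shift and turn from the pose commanded when the call began, along the tool's axes at that moment; what a row does not reach only later rows make up. A row lasts 1/10 s, in which the tool goes at most 50 mm and 8.59 degrees, less where a joint would pass 70% of its speed; a pose out of reach is approached as far as the arm can. A call with a gripper value outside its range is refused whole. The fingers move at their own pace and stop on an object; "newtons" is the grip in N (left out, the last holds). Time passes only in rows, so rows that repeat a pose let the fingers close. It gives the time, the measured TCP pose, the force and the opening at its end, in the units of the state.
- get_state(): the state, without advancing time (a new reading comes with each control period).
- eyes.capture(name): name is "scene" or "top"; returns (picture, depth): 480x640x3 uint8, blue, green, red; 480x640 float32, mm along the optical axis (not along the pixel's ray), 0 where there is no reading.
- eyes.camera_params(name): a dict with "vertical_fov" (degrees; the focal length in pixels is half the picture's height over the tangent of half this angle, whatever the lens; pixels are square), "cx", "cy" (the principal point, pixels), "camera_from_world" (4x4, takes a point from world to camera coordinates). Camera axes: x right, y up, looking along -z (the intrinsics and any distortion apply to the point x, -y, -z); pixel columns grow to the right and rows downward; lengths in mm; the calibration is good to about 2 mm. A picture is of the moment at which its call begins. camera_params takes no time and is no camera call.
- ticket.finish_job(): hands the job in, once; it reports no verdict.
The state is a dict: "t": time; "q": joint angles; "qd": joint speeds; "tau": joint torques, N m; "tcp_pos": TCP position; "tool_rot": TCP orientation; "contact_force": force on the tool from outside, world axes, zero at the start; "torque": the same for the moment, N m; "gripper_width": finger opening in mm.
Only numpy, scipy, OpenCV 4.12 (cv2) and the standard library are available. Lean on these libraries where they do the work, as an engineer would, in place of code of your own. Each camera call takes 0.05 s, during which the arm holds its last target. There are 200 camera calls.

## Working session

There is one attempt and no reset: what is moved stays moved. The work goes in short steps, Python scripts to look and compute and a tool call to move; the robot and the scene stay as the last step left them, time stands still between calls to the robot, and variables do not carry over. Pictures are saved under pics/ and viewed, about 8 in all and at most 12, crops included, and the job is handed in when it is done.

Besides the shell and the picture viewer there is one more tool, called after ">>>" in YAML: its name, and indented under it one key for each argument. apply_moves: Moves the arm, as the interface text tells. Its arguments: {"type":"object","properties":{"steps":{"type":"array","items":{"type":"object","properties":{"dx":{"type":"number"},"dy":{"type":"number"},"dz":{"type":"number"},"turn":{"type":"number"},"gripper":{"type":"number"}}}},"newtons":{"type":"number"}},"required":["steps"]}

```bash
mkdir -p pics; ls; python3 - <<'E'
from bench import get_state, eyes
import cv2, numpy as np
for n in ("scene","top"):
    im,d=eyes.capture(n); cv2.imwrite(f"pics/{n}0.png",im); np.save(f"pics/{n}0.npy",d)
    p=eyes.camera_params(n); print(n,p)
print(get_state())
E
```

```text
pics
scene {'vertical_fov': 43.64648080448845, 'cx': 315.88175267524093, 'cy': 240.11708680393383, 'camera_from_world': array([[-8.33046388e-01,  5.53201071e-01,  1.51309643e-03,
         4.42750459e+02],
       [-3.09956207e-01, -4.69014369e-01,  8.27014311e-01,
         9.92416885e+01],
       [ 4.58214867e-01,  6.88472292e-01,  5.62178832e-01,
        -1.65781680e+03],
       [ 0.00000000e+00,  0.00000000e+00,  0.00000000e+00,
         1.00000000e+00]])}
top {'vertical_fov': 46.51488769027298, 'cx': 317.16022146305016, 'cy': 229.86354289465137, 'camera_from_world': array([[ 1.71379631e-02, -9.99728319e-01,  1.57980711e-02,
        -3.06873235e+01],
       [ 9.93125528e-01,  1.88503643e-02,  1.15526405e-01,
        -5.07350606e+02],
       [-1.15792818e-01,  1.37095804e-02,  9.93178771e-01,
        -1.56036569e+03],
       [ 0.00000000e+00,  0.00000000e+00,  0.00000000e+00,
         1.00000000e+00]])}
{'t': 0.1, 'q': array([-1.35131021e+00,  3.81111922e-01,  1.29812054e+00,  3.72897549e-05,
        1.46358014e+00, -2.15318057e-01]), 'qd': array([-7.70341604e-04, -8.01337114e-04, -3.27434321e-03,  1.69406361e-03,
        9.30115835e-04, -4.60273481e-05]), 'tau': array([ 4.53057757e-03, -4.38647568e+01, -2.24912971e+01,  7.14852149e-02,
        3.41695792e-02, -5.75662875e-05]), 'tcp_pos': array([ 231.62394257, -498.5938358 ,  238.23020476]), 'tool_rot': array([-6.10013633e-04,  9.76461348e-01,  2.15691595e-01,  1.72653461e-05]), 'contact_force': array([-0.35021062, -0.13872811, -0.90079881]), 'torque': array([-0.01773391, -0.01085644,  0.00752142]), 'gripper_width': 88.04219569594663}
```

View pics/top0.png

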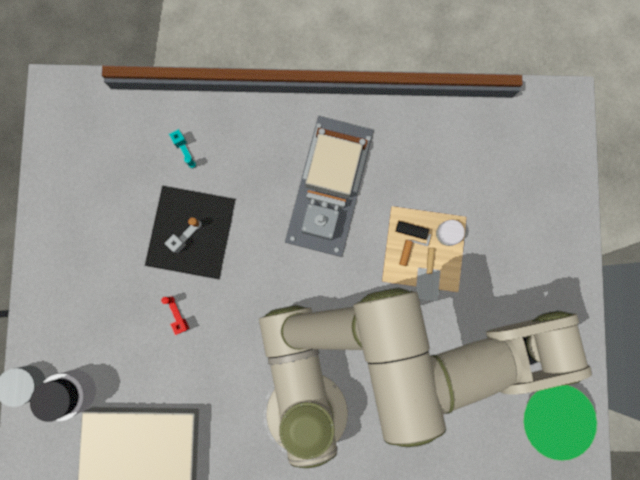

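View pics/scene0.png

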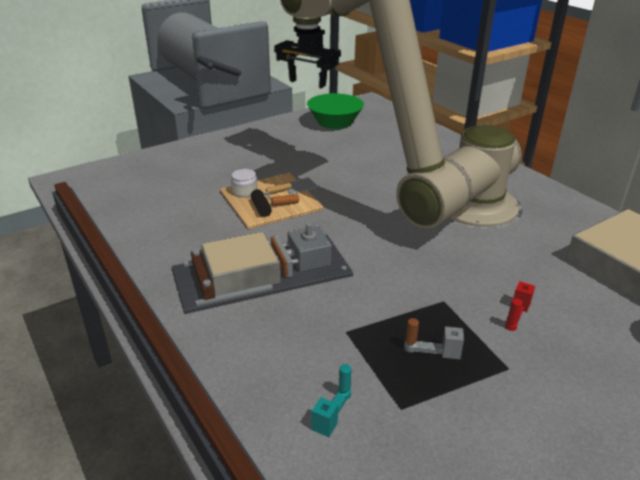

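The top view shows three crank-like things: turquoise at (182,148), red at (175,315), and bare steel with a brown grip on the black mat, with its hub at (175,243) and grip at (194,222). The steel one fits the description. The gearbox with its shaft is at (320,220), the stone at (335,163) and the board at (425,248). I'll confirm the crank in an enlarged crop.

```bash
cat > h.py <<'E'
import cv2, numpy as np
from bench import eyes, get_state
P={n:eyes.camera_params(n) for n in("scene","top")}
def K(n):
    f=240/np.tan(np.radians(P[n]["vertical_fov"]/2)); return f,P[n]["cx"],P[n]["cy"]
def ray(n,uv):
    f,cx,cy=K(n); M=P[n]["camera_from_world"]; u,v=uv
    d=M[:3,:3].T@np.array([(u-cx)/f,-(v-cy)/f,-1.]); return -M[:3,:3].T@M[:3,3],d
def onz(n,uv,z):
    c,d=ray(n,uv); return c+d*(z-c[2])/d[2]
def proj(n,p):
    f,cx,cy=K(n); q=P[n]["camera_from_world"]@np.append(p,1); return np.array([cx-f*q[0]/q[2],cy+f*q[1]/q[2]])
def tri(uv_s,uv_t):
    A=[];b=[]
    for n,uv in(("scene",uv_s),("top",uv_t)):
        c,d=ray(n,uv);d/=np.linalg.norm(d);Q=np.eye(3)-np.outer(d,d);A.append(Q);b.append(Q@c)
    x=np.linalg.lstsq(np.vstack(A),np.hstack(b),rcond=None)[0]; return x,[np.linalg.norm(Q@x-bb) for Q,bb in zip(A,b)]
def cloud(n,d):
    v,u=np.mgrid[:480,:640]; f,cx,cy=K(n); M=P[n]["camera_from_world"]
    c=np.stack([(u-cx)/f*d,-(v-cy)/f*d,-d],-1); return (c-M[:3,3])@M[:3,:3]
E
python3 - <<'E'
from h import *
t=cv2.imread("pics/top0.png"); s=cv2.imread("pics/scene0.png")
def crop(im,x,y,w,h,k): return cv2.resize(im[y:y+h,x:x+w],None,fx=k,fy=k,interpolation=cv2.INTER_CUBIC)
a=crop(t,140,180,100,100,4)[:300]; a=crop(t,145,195,66,50+16,6)[:,:396]; b=crop(t,285,185,66,66,6)
c=crop(s,390,305,99,49,4); d=crop(s,270,215,99,60,4)[:196]
out=np.zeros((600,800,3),np.uint8); out[:396,:396]=a; out[:396,402:798]=b; out[400:596,:396]=c; out[400:596,402:798]=d
cv2.imwrite("pics/crop1.png",out)
for n in("top","scene"):
    d=np.load(f"pics/{n}0.npy"); X=cloud(n,d)
    im=cv2.imread(f"pics/{n}0.png")
    pts={"top":[(250,300),(150,350),(260,120),(175,243),(320,220),(340,165),(160,250),(500,150)],"scene":[(300,350),(453,333),(411,323),(236,258),(310,233),(200,340),(560,400)]}[n]
    for p in pts: print(n,p,X[p[1],p[0]].round(1),d[p[1],p[0]])
# mat
t=cv2.imread("pics/top0.png"); m=(t.max(2)<50).astype(np.uint8); m[:,:130]=0;m[:,250:]=0;m[:170]=0;m[290:]=0
m=cv2.morphologyEx(m,cv2.MORPH_CLOSE,np.ones((25,25)))
c=max(cv2.findContours(m,0,2)[0],key=cv2.contourArea); ap=cv2.approxPolyDP(cv2.convexHull(c),8,True)[:,0]
W=np.array([onz("top",p,4) for p in ap]); print(ap,W.round(0),np.linalg.norm(W-np.roll(W,-1,0),axis=1), W.mean(0))
E
```

```text
top (250, 300) [306.1 166.6  -3.4] 1596.9227
top (150, 350) [161.2 444.6  -5.4] 1578.2618
top (260, 120) [ 8.361e+02  1.532e+02 -8.000e-01] 1655.8274
top (175, 243) [464.1 383.3  15.3] 1593.6346
top (320, 220) [525.6 -27.7 109.1] 1513.2046
top (340, 165) [688.  -82.1  70.5] 1571.1395
top (160, 250) [443.8 426.7   8.8] 1597.2063
top (500, 150) [ 759.4 -559.3    2.1] 1653.9248
scene (300, 350) [707.5 208.   -0.9] 1190.9854
scene (453, 333) [462.3 375.5  48.8] 1160.0162
scene (411, 323) [533.1 330.2  75.8] 1143.5581
scene (236, 258) [711.9 -47.4  72.2] 1323.6487
scene (310, 233) [535.2 -19.1  89.5] 1375.4194
scene (200, 340) [860.6  70.4  -2.7] 1216.5632
scene (560, 400) [384.9 576.8   2. ] 1083.2015
[[163 187]
 [233 200]
 [218 277]
 [146 263]] [[628. 428.   4.]
 [593. 224.   4.]
 [370. 259.   4.]
 [406. 466.   4.]] [207.14288074 226.36799643 209.99236385 224.76475336] [499.29948171 344.3848303    4.        ]
```

View pics/crop1.png

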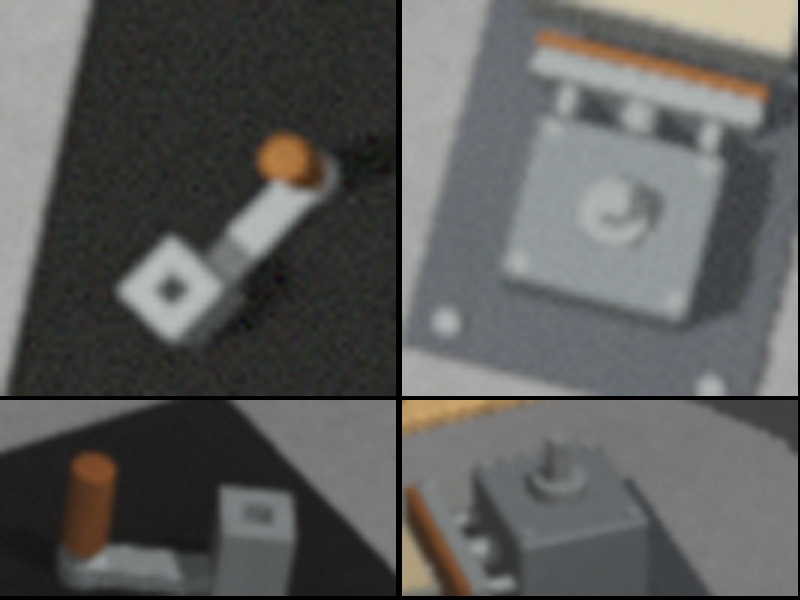

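The crop confirms it: a steel crank with a brown grip, hub top at about (173.5,243) in the top view, arm towards upper right. The shaft sits on the gearbox at about (319,219). The mat comes out 6% small, which suggests lens distortion, so I'll fit it from straight edges.

```bash
cat > pl.py <<'E'
from h import *
from scipy.optimize import least_squares
from scipy.ndimage import map_coordinates
def edge(g,a,b,w=6,n=None):
    a,b=np.array(a,float),np.array(b,float); L=np.linalg.norm(b-a); t=(b-a)/L; nn=np.array([-t[1],t[0]])
    o=np.arange(-w,w+.1,.5); out=[]
    for s in np.linspace(0,L,n or int(L/2)):
        p=a+t*s; q=p+o[:,None]*nn
        pr=map_coordinates(g,[q[:,1],q[:,0]],order=1); gr=np.abs(np.gradient(pr)); i=gr.argmax()
        if 0<i<len(o)-1:
            w3=gr[max(i-3,0):i+4]; out.append(p+nn*(o[max(i-3,0):i+4]*w3).sum()/w3.sum())
    out=np.array(out); r=(out-a)@nn; c=np.polyfit((out-a)@t,r,2); e=np.abs(r-np.polyval(c,(out-a)@t)); return out[e<max(1,2*np.median(e))], c[0]*L*L/4
L={"top":[((110,67),(515,76)),((29,75),(6,300)),((594,85),(607,380)),((164,188),(234,199)),((233,201),(219,275)),((163,190),(146,263)),((148,265),(217,277)),((30,65),(100,66))],
"scene":[((40,185),(190,470)),((45,178),(270,115)),((70,190),(250,470)),((349,333),(441,304)),((447,306),(505,366)),((350,336),(401,405)),((404,405),(503,369)),((180,303),(350,270))]}
for n in L:
    g=cv2.GaussianBlur(cv2.cvtColor(cv2.imread(f"pics/{n}0.png"),6),(0,0),.8).astype(float)
    E=[edge(g,*l) for l in L[n]]; print(n,[(len(e[0]),round(e[1],2)) for e in E])
    f,cx,cy=K(n); Km=np.array([[f,0,cx],[0,f,cy],[0,0,1]])
    def res(k):
        r=[]
        for e,_ in E:
            u=cv2.undistortPoints(e[:,None],Km,np.array([k[0],k[1] if len(k)>1 else 0,0,0]),P=Km)[:,0]
            c=u-u.mean(0); r.append(c@np.linalg.svd(c)[2][1])
        return np.hstack(r)
    for k0 in([0.],[0.,0.]):
        s=least_squares(res,k0,loss="soft_l1",f_scale=.5,diff_step=1e-3,x_scale=.1) if 0 else least_squares(lambda k:res(k),np.array(k0)+.01,loss="soft_l1",f_scale=.5)
        cov=np.linalg.inv(s.jac.T@s.jac)*2*s.cost/len(s.fun); print(n,s.x,np.sqrt(np.diag(cov)),s.cost, (res(np.zeros(1))**2).sum()/2)
E
python3 pl.py
```

```text
top [(202, np.float64(0.23)), (113, np.float64(-0.04)), (143, np.float64(-0.03)), (35, np.float64(0.08)), (37, np.float64(0.11)), (37, np.float64(0.0)), (35, np.float64(0.02)), (35, np.float64(-0.01))]
top [-0.00614708] [0.00171259] 11.584546682361326 13.665658082620649
top [-0.01318545  0.01707662] [0.00471347 0.01068987] 11.538601252374267 13.665658082620649
scene [(84, np.float64(0.84)), (109, np.float64(-0.17)), (100, np.float64(0.03)), (48, np.float64(-0.09)), (41, np.float64(-0.1)), (42, np.float64(-0.12)), (52, np.float64(-0.04)), (43, np.float64(-4.68))]
scene [-0.03083735] [0.01815407] 56.23561519789451 149.6718204547517
scene [ 0.14217    -0.51257101] [0.09064946 0.27023118] 55.78409045988174 149.6718204547517
```

```bash
cat >> h.py <<'E'
def meetl(a,b): # two edge point sets -> crossing
    l=[]
    for e in(a,b):
        m=e.mean(0); d=np.linalg.svd(e-m)[2][0]; l.append(np.cross(np.append(m,1),np.append(m+d,1)))
    x=np.cross(*l); return x[:2]/x[2]
E
python3 - <<'E'
from h import *
import contextlib,io
with contextlib.redirect_stdout(io.StringIO()):
    import pl
for n,ix in(("top",[3,4,6,5]),("scene",[3,4,6,5])):
    g=cv2.GaussianBlur(cv2.cvtColor(cv2.imread(f"pics/{n}0.png"),6),(0,0),.8).astype(float)
    e=[pl.edge(g,*pl.L[n][i])[0] for i in ix]
    q=[meetl(e[i],e[(i+1)%4]) for i in range(4)]
    W=np.array([onz(n,p,4) for p in q]); print(n,np.round(q,1).tolist(),W[:,:2].round(1).tolist(),np.linalg.norm(W-np.roll(W,-1,0),axis=1).round(1),W.mean(0).round(1))
# steel/hub tops
t=cv2.imread("pics/top0.png"); g=cv2.cvtColor(t,6)
sub=g[225:260,155:200]; m=np.zeros_like(g); m[225:260,158:195]=(g[225:260,158:195]>150)
for th in(120,140,160,180):
    m=np.zeros_like(g); m[225:262,155:192]=(g[225:262,155:192]>th)
    for c in cv2.findContours(m,0,1)[0]:
        if cv2.contourArea(c)>20: r=cv2.minAreaRect(c); print(th,r,onz("top",r[0],54).round(1))
print(g[232:256,162:190])
E
```

```text
top [[235.4, 198.4], [219.1, 279.0], [144.2, 265.3], [161.8, 185.0]] [[598.3, 217.1], [364.1, 255.8], [399.6, 470.7], [633.7, 432.1]] [237.3 217.8 237.3 217.8] [498.9 343.9   4. ]
scene [[443.4, 300.8], [509.2, 368.9], [400.3, 409.8], [344.9, 331.6]] [[368.4, 257.8], [404.4, 475.1], [641.3, 435.6], [605.1, 218.5]] [220.2 240.2 220.2 240. ] [504.8 346.7   4. ]
120 ((173.25, 242.75001525878906), (12.727922439575195, 13.435027122497559), 45.0) [461.3 378.9  54. ]
120 ((188.60179138183594, 231.5265655517578), (6.490973949432373, 12.981947898864746), 41.18592834472656) [493.5 337.7  54. ]
140 ((173.25001525878906, 242.75003051757812), (11.31370735168457, 12.020814895629883), 45.0) [461.3 378.9  54. ]
140 ((188.75001525878906, 231.25003051757812), (5.656853675842285, 12.020814895629883), 45.0) [494.3 337.3  54. ]
160 ((172.75001525878906, 242.75003051757812), (10.60660171508789, 11.31370735168457), 45.0) [461.2 380.3  54. ]
160 ((188.75001525878906, 231.25003051757812), (4.242640495300293, 10.60660171508789), 45.0) [494.3 337.3  54. ]
180 ((172.75, 242.75001525878906), (9.192388534545898, 
[... 2154 characters left out ...]
 46  45  41  44  42  46  42  48  72 116 152 166 155 125  91  74  79  70
   51  40  31  31  32  36  37  40  42  43]
 [ 43  42  46  45  46  47  45  38  43  72 101 121 118  93  81  71  71  62
   43  32  38  41  43  43  42  38  44  43]
 [ 40  44  42  40  50  41  43  42  42  46  55  72  72  65  66  62  58  47
   41  35  45  41  39  47  45  46  46  45]
 [ 44  44  51  44  44  49  43  39  42  46  45  46  47  41  46  53  49  38
   41  41  41  44  41  47  47  47  43  46]
 [ 45  41  44  43  45  42  42  45  43  44  36  36  46  45  45  47  49  44
   44  45  40  42  47  42  42  40  44  40]
 [ 46  37  41  43  36  48  38  45  42  40  48  34  42  43  48  38  47  42
   44  41  45  44  46  42  42  48  42  43]]
```

```bash
sed -i 's/^for n in L:/for n in (L if __name__=="__main__" else []):/' pl.py; cat > m1.py <<'E'
from h import *; import pl
G={n:cv2.GaussianBlur(cv2.cvtColor(cv2.imread(f"pics/{n}0.png"),6),(0,0),.7).astype(float) for n in P}
def quad(n,c,w=3,cut=.15):
    c=np.array(c,float); E=[]
    for i in range(4):
        a,b=c[i],c[(i+1)%4]; E.append(pl.edge(G[n],a+cut*(b-a),b-cut*(b-a),w,25)[0])
    return np.array([meetl(E[i-1],E[i]) for i in range(4)])
def rep(lbl,n,c,z,w=3):
    q=quad(n,c,w); W=np.array([onz(n,p,z) for p in q]); s=np.linalg.norm(W-np.roll(W,-1,0),axis=1)
    d=W[0]-W[1]; print(lbl,n,q.round(1).tolist(),"sides",s.round(1),"ctr",W.mean(0).round(1),"yaw",np.round([np.arctan2(*(W[i]-W[(i+1)%4])[[1,0]]) for i in range(4)],3)); return W.mean(0)
rep("gearbox","top",[(308.8,205.8),(338.3,210.8),(333,238),(302.2,230.3)],72)
rep("gearbox","scene",[(289,230.5),(301.3,248.8),(331.3,244.3),(318,228)],72)
rep("hub","top",[(173,234),(182,243),(173,252),(164,243)],54)
rep("hub","scene",[(445,327),(464,328),(463,335.5),(444.5,334.5)],54,2)
rep("stone","top",[(314,131),(365,140),(356,194),(305,185)],72)
rep("stone","scene",[(203,242),(268,234),(281,260),(211,270)],72)
def orange(n,x,y,w,h,im=None):
    im=cv2.imread(f"pics/{n}0.png") if im is None else im; hs=cv2.cvtColor(im[y:y+h,x:x+w],cv2.COLOR_BGR2HSV)
    m=((hs[...,0]<20)&(hs[...,1]>90)&(hs[...,2]>70)).astype(np.uint8); c=max(cv2.findContours(m,0,1)[0],key=cv2.contourArea)
    return c[:,0]+[x,y]
for n,b in(("top",(180,205,30,30)),("scene",(395,310,35,45))):
    c=orange(n,*b); print(n,cv2.minEnclosingCircle(c),cv2.boundingRect(c),cv2.minAreaRect(c))
print(cv2.imread("pics/top0.png")[214:230:1,184:204,2])
for n in P:
    X=cloud(n,np.load(f"pics/{n}0.npy")).reshape(-1,3)
    for lbl,(x,y),r,z0,z1 in(("shaft",(530,-22),35,92,115),("handle",(525,325),35,62,82),("hubtop",(462,378),35,46,60)):
        k=(np.hypot(X[:,0]-x,X[:,1]-y)<r)&(X[:,2]>z0)&(X[:,2]<z1); print(n,lbl,k.sum(),X[k].mean(0).round(1),X[k].std(0).round(1))
E
python3 m1.py
```

```text
gearbox top [[307.7, 203.3], [338.7, 211.1], [331.5, 238.0], [301.0, 230.1]] sides [89.  77.9 87.3 77.4] ctr [529.  -27.7  72. ] yaw [ 1.341 -0.246 -1.807  2.918]
gearbox scene [[286.0, 228.4], [299.6, 251.8], [335.7, 245.1], [324.0, 232.5]] sides [102.1  85.8  58.1  91.8] ctr [532.7 -17.9  72. ] yaw [-1.811 -0.269  1.447  2.367]
hub top [[173.4, 233.2], [181.9, 243.0], [173.0, 252.0], [163.7, 242.9]] sides [36.8 34.7 36.8 37.9] ctr [461.2 379.6  54. ] yaw [ 0.744 -0.742 -2.312  2.396]
hub scene [[444.2, 325.9], [462.7, 327.6], [463.4, 336.2], [444.7, 334.5]] sides [35.3 24.3 35.4 24.4] ctr [461.7 375.9  54. ] yaw [-0.717 -2.298  2.427  0.843]
stone top [[312.7, 132.2], [363.2, 142.6], [355.8, 196.0], [307.1, 183.3]] sides [145.9 154.8 140.8 147.9] ctr [691.9 -67.   72. ] yaw [ 1.384 -0.127 -1.809  3.053]
stone scene [[201.6, 243.4], [265.5, 231.2], [279.0, 261.3], [211.1, 273.6]] sides [151.4 125.7 149.3 119.9] ctr [694.1 -64.6  72. ] yaw [-0.243 -1.849  2.86   1.309]
top ((193.0, 221.5), 5.590270042419434) (188, 217, 11, 9) ((193.0, 221.0), (8.0, 10.0), 90.0)
scene ((411.0, 330.5),
[... 1104 characters left out ...]
138 163 150 125 101  81  73  78  84  98  87  61
   30  27]
 [ 38  45  45  43  70 112 154 171 166 145 123 110 102  93  96  94  77  50
   40  30]
 [ 44  44  43  62 109 147 170 179 174 170 162 159 144 124 103  79  58  44
   40  42]
 [ 43  40  63 111 150 168 178 179 180 177 176 167 143 112  87  62  45  43
   40  57]
 [ 47  63 110 147 169 175 179 180 179 176 164 139 101  71  49  47  44  44
   48  38]]
scene shaft 47 [536.5 -23.7 102.2] [3.7 4.1 5. ]
scene handle 108 [529.  329.9  71.1] [5.7 5.6 3.8]
scene hubtop 267 [468.9 382.2  52.7] [10.9 11.   2.6]
top shaft 22 [529.2 -28.  106.5] [3.7 3.4 3.7]
top handle 52 [521.7 324.1  71.8] [5.5 5.6 3.5]
top hubtop 136 [461.9 377.3  52.8] [10.8 10.6  3.4]
```

```bash
cat >> h.py <<'E'
from scipy.spatial.transform import Rotation as Ro
def pose():
    s=get_state(); w=s["tool_rot"]; R=Ro.from_quat([w[1],w[2],w[3],w[0]]); X=R.as_matrix()
    return s,np.array(s["tcp_pos"]),X,np.arctan2(X[1,0],X[0,0])
def go(x,y,z,psi=None):
    s,p,X,a=pose(); d=X.T@(np.array([x,y,z])-p)/10
    t=0 if psi is None else -((psi-a+np.pi)%(2*np.pi)-np.pi)
    print("t",round(s["t"],2),"tcp",p.round(1),"psi",round(a,3),"q6",round(s["q"][5],2),"F",s["contact_force"].round(1),"T",s["torque"].round(2),"w",round(s["gripper_width"],1)); print("  dx,dy,dz,turn",d.round(2),round(t,3))
E
python3 -c "
from h import *
go(470,-60,240,1.4); go(461,380,140,2.40)"
```

```text
t 0.1 tcp [ 231.6 -498.6  238.2] psi 0.435 q6 -0.22 F [-0.4 -0.1 -0.9] T [-0.02 -0.01  0.01] w 88.0
  dx,dy,dz,turn [ 40.09 -29.74  -0.13] -0.965
t 0.1 tcp [ 231.6 -498.6  238.2] psi 0.435 q6 -0.22 F [-0.4 -0.1 -0.9] T [-0.02 -0.01  0.01] w 88.0
  dx,dy,dz,turn [ 57.81 -70.01   9.92] -1.965
```

>>> apply_moves:
  steps:
    - {"dx": 40,"dy": -30,"dz": 0,"turn": -1.0}
    - {"dx": 40,"dy": -30,"dz": 0,"turn": -1.0}
    - {"dx": 40,"dy": -30,"dz": 0,"turn": -1.0}
    - {"dx": 40,"dy": -30,"dz": 0,"turn": -1.0}
    - {"dx": 40,"dy": -30,"dz": 0,"turn": -1.0}
    - {"dx": 40,"dy": -30,"dz": 0,"turn": -1.0}
    - {"dx": 40,"dy": -30,"dz": 0,"turn": -1.0}
    - {"dx": 40,"dy": -30,"dz": 0,"turn": -1.0}

```text
$.steps[0]: bad value
```

```bash
python3 -c "
from h import *
go(461,380,140,2.40)"
```

```text
t 0.1 tcp [ 231.6 -498.6  238.2] psi 0.435 q6 -0.22 F [-0.4 -0.1 -0.9] T [-0.02 -0.01  0.01] w 88.0
  dx,dy,dz,turn [ 57.81 -70.01   9.92] -1.965
```

>>> apply_moves:
  steps:
    - {"dx": 4,"dy": -3,"dz": 0,"turn": -0.1,"gripper": 100}
    - {"dx": 8,"dy": -6,"dz": 0,"turn": -0.2,"gripper": 100}
    - {"dx": 12,"dy": -9,"dz": 0,"turn": -0.3,"gripper": 100}
    - {"dx": 16,"dy": -12,"dz": 0,"turn": -0.4,"gripper": 100}
    - {"dx": 20,"dy": -15,"dz": 0,"turn": -0.5,"gripper": 100}
    - {"dx": 24,"dy": -18,"dz": 0,"turn": -0.6,"gripper": 100}
    - {"dx": 28,"dy": -21,"dz": 0,"turn": -0.7,"gripper": 100}
    - {"dx": 32,"dy": -24,"dz": 0,"turn": -0.8,"gripper": 100}

```text
t: 0.9
tcp_pos: [421.2, -144.3, 238.7]
tool_rot: [-0.0, 0.814, 0.58, -0.0]
contact_force: [1.0, -1.8, -0.0]
gripper_width: 88.5
```

```bash
python3 -c "
from h import *
go(461,380,140,2.40)"
```

```text
t 0.9 tcp [ 421.2 -144.3  238.7] psi 1.239 q6 -0.27 F [ 1.  -1.8 -0. ] T [-0.07 -0.09  0.05] w 88.5
  dx,dy,dz,turn [ 50.86 -13.33   9.87] -1.161
```

>>> apply_moves:
  steps:
    - {"dx": 4.4,"dy": -1.2,"dz": 0,"turn": -0.1,"gripper": 100}
    - {"dx": 8.8,"dy": -2.4,"dz": 0,"turn": -0.2,"gripper": 100}
    - {"dx": 13.2,"dy": -3.6,"dz": 0,"turn": -0.3,"gripper": 100}
    - {"dx": 17.6,"dy": -4.8,"dz": 0,"turn": -0.4,"gripper": 100}
    - {"dx": 22,"dy": -6,"dz": 0,"turn": -0.5,"gripper": 100}
    - {"dx": 26.4,"dy": -7.2,"dz": 0,"turn": -0.6,"gripper": 100}
    - {"dx": 30.8,"dy": -8.4,"dz": 1.5,"turn": -0.7,"gripper": 100}
    - {"dx": 35.2,"dy": -9.6,"dz": 3,"turn": -0.8,"gripper": 100}

```text
t: 1.7
tcp_pos: [446.0, 219.6, 208.4]
tool_rot: [0.0, 0.524, 0.852, 0.0]
contact_force: [0.7, -0.8, 0.9]
gripper_width: 88.3
```

```bash
python3 -c "
from h import *
go(461,380,130,2.40)"
```

```text
t 1.7 tcp [446.  219.6 208.4] psi 2.039 q6 -0.25 F [ 0.7 -0.8  0.9] T [-0.03 -0.14  0.03] w 88.3
  dx,dy,dz,turn [13.63  8.57  7.84] -0.361
```

>>> apply_moves:
  steps:
    - {"dx": 3.4,"dy": 2.1,"dz": 2,"turn": -0.1,"gripper": 100}
    - {"dx": 6.8,"dy": 4.3,"dz": 4,"turn": -0.2,"gripper": 100}
    - {"dx": 10.2,"dy": 6.4,"dz": 6,"turn": -0.3,"gripper": 100}
    - {"dx": 13.6,"dy": 8.6,"dz": 7.8,"turn": -0.36,"gripper": 100}
    - {"dx": 13.6,"dy": 8.6,"dz": 7.8,"turn": -0.36,"gripper": 100}

```text
t: 2.2
tcp_pos: [460.9, 380.8, 127.4]
tool_rot: [-0.002, 0.362, 0.932, -0.001]
contact_force: [-0.6, -0.2, -0.2]
gripper_width: 88.2
```

```bash
python3 - <<'E'
from h import *
go(461,380,130,2.40)
s,p,X,a=pose()
for n in P:
    im,d=eyes.capture(n); cv2.imwrite(f"pics/{n}1.png",im); np.save(f"pics/{n}1.npy",d)
out=np.zeros((600,800,3),np.uint8)
for i,n in enumerate(P):
    im=cv2.imread(f"pics/{n}1.png"); c=proj(n,p).round().astype(int); x,y=c-[33,50]
    o=cv2.resize(im[y:y+100,x:x+66],None,fx=6,fy=6,interpolation=cv2.INTER_CUBIC)
    for q in(p,p+44*X[:,1],p-44*X[:,1]):
        k=((proj(n,q)-[x,y]+.5)*6).astype(int); cv2.drawMarker(o,tuple(map(int,k)),(0,255,255),0,10,1)
    out[:,402*i:402*i+396]=o; print(n,c,x,y)
cv2.imwrite("pics/crop2.png",out)
E
```

```text
t 2.2 tcp [460.9 380.8 127.4] psi 2.4 q6 -0.34 F [-0.6 -0.2 -0.2] T [-0.04 -0.15 -0.03] w 88.2
  dx,dy,dz,turn [-0.06 -0.06 -0.26] 0.0
scene [461 303] 428 253
top [166 240] 133 190
```

View pics/crop2.png

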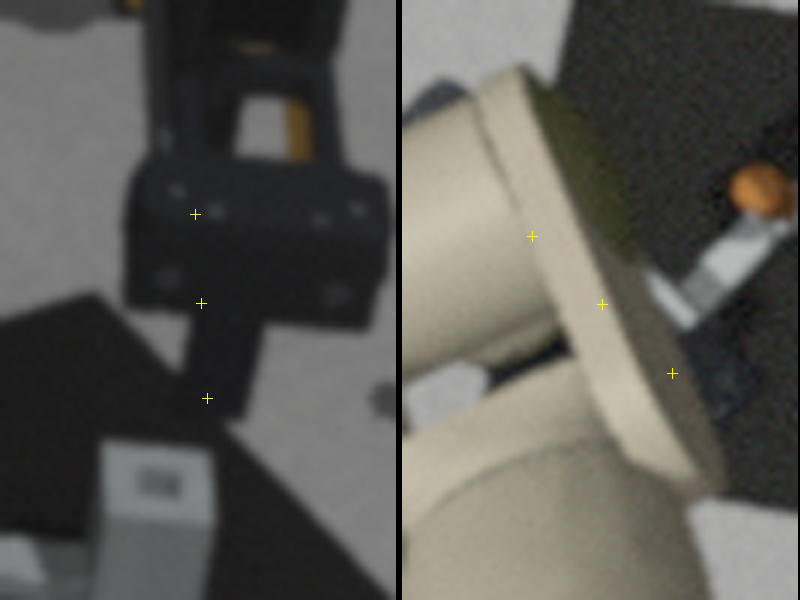

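The scene crop shows the near finger with its tip at about (463,321) and the hub just below it, hole at about (454,333). In the top view the arm hides the gripper. I'll compare the projected finger corners with where they appear.

```bash
python3 - <<'E'
from h import *
s,p,X,a=pose(); n="scene"
sg=-1 if proj(n,p-44*X[:,1])[1]>proj(n,p+44*X[:,1])[1] else 1
for o in(44,61.5):
  for w in(-9,9,-11,11): print(o,w,((proj(n,p+sg*o*X[:,1]+w*X[:,0])-[428,253]+.5)*6).round(1))
im=cv2.imread("pics/scene1.png"); o=cv2.resize(im[290:340,440:490],None,fx=12,fy=12,interpolation=cv2.INTER_CUBIC)
o=np.clip(o.astype(float)*2.2,0,255).astype(np.uint8)
for q in(44,61.5):
  for w in(-9,9): cv2.drawMarker(o,tuple(map(int,(proj(n,p+sg*q*X[:,1]+w*X[:,0])-[440,290]+.5)*12)),(0,255,255),0,10,1)
cv2.imwrite("pics/crop3.png",o)
E
```

```text
44 -9 [168.9 383.9]
44 9 [230.1 390.4]
44 -11 [162.1 383.2]
44 11 [236.9 391.1]
61.5 -9 [170.7 423. ]
61.5 9 [232.8 429.6]
61.5 -11 [163.8 422.2]
61.5 11 [239.7 430.3]
```

View pics/crop3.png

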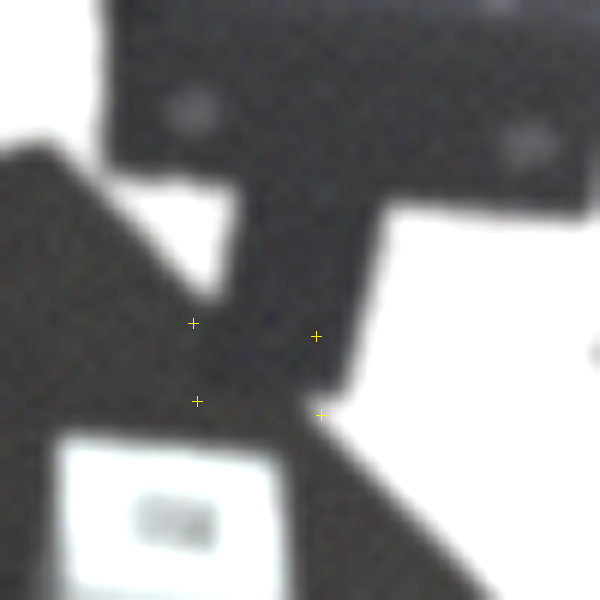

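Finger and projection agree to about 2 mm in the scene view, while the top view differs by about 5 mm. So I'll centre the crank mechanically: squeeze across its y, turn 90°, then grip along its x.

>>> apply_moves:
  steps:
    - {"dx": -0.4,"dy": 0,"dz": 3,"turn": 0,"gripper": 100}
    - {"dx": -0.4,"dy": 0,"dz": 6,"turn": 0,"gripper": 100}
    - {"dx": -0.4,"dy": 0,"dz": 8.5,"turn": 0,"gripper": 100}
    - {"dx": -0.4,"dy": 0,"dz": 10,"turn": 0,"gripper": 100}
    - {"dx": -0.4,"dy": 0,"dz": 10,"turn": 0,"gripper": 100}
    - {"dx": -0.4,"dy": 0,"dz": 10,"turn": 0,"gripper": 100}

```text
t: 2.9
tcp_pos: [465.8, 374.4, 31.9]
tool_rot: [0.0, 0.365, 0.931, 0.0]
contact_force: [0.4, 0.7, 0.4]
gripper_width: 88.0
```

```bash
python3 -c "
from h import *
go(464,378,19,2.40)"
```

```text
t 2.9 tcp [465.8 374.4  31.9] psi 2.393 q6 -0.34 F [0.4 0.7 0.4] T [ 0.04 -0.16 -0.01] w 88.0
  dx,dy,dz,turn [0.38 0.14 1.29] -0.007
```

>>> apply_moves:
  steps:
    - {"dx": 0.3,"dy": 0.1,"dz": 1.2,"turn": 0,"gripper": 100}
    - {"dx": 0.3,"dy": 0.1,"dz": 1.2,"turn": 0,"gripper": 30}
    - {"dx": 0.3,"dy": 0.1,"dz": 1.2,"turn": 0,"gripper": 30}
    - {"dx": 0.3,"dy": 0.1,"dz": 1.2,"turn": 0,"gripper": 30}
    - {"dx": 0.3,"dy": 0.1,"dz": 1.2,"turn": 0,"gripper": 30}
    - {"dx": 0.3,"dy": 0.1,"dz": 1.2,"turn": 0,"gripper": 30}
    - {"dx": 0.3,"dy": 0.1,"dz": 1.2,"turn": 0,"gripper": 30}
    - {"dx": 0.3,"dy": 0.1,"dz": 1.2,"turn": 0,"gripper": 30}
  newtons: 10

```text
t: 3.7
tcp_pos: [464.1, 378.1, 19.0]
tool_rot: [0.0, 0.365, 0.931, 0.001]
contact_force: [0.4, 2.2, -0.4]
gripper_width: 34.4
```

>>> apply_moves:
  steps:
    - {"dx": 0,"dy": 0,"dz": 0,"turn": 0,"gripper": 100}
    - {"dx": 0,"dy": 0,"dz": 0,"turn": 0,"gripper": 100}
    - {"dx": 0,"dy": 0,"dz": 0,"turn": 0,"gripper": 100}
    - {"dx": 0,"dy": 0,"dz": 0,"turn": 0,"gripper": 100}
    - {"dx": 0,"dy": 0,"dz": -1,"turn": 0,"gripper": 100}
    - {"dx": 0,"dy": 0,"dz": -1,"turn": 0.1,"gripper": 100}
    - {"dx": 0,"dy": 0,"dz": -1,"turn": 0.24,"gripper": 100}
    - {"dx": 0,"dy": 0,"dz": -1,"turn": 0.38,"gripper": 100}

```text
t: 4.5
tcp_pos: [463.9, 377.9, 29.6]
tool_rot: [0.0, 0.536, 0.844, 0.0]
contact_force: [0.1, -0.1, -0.3]
gripper_width: 88.0
```

>>> apply_moves:
  steps:
    - {"dx": 0,"dy": 0,"dz": 0,"turn": 0.14,"gripper": 100}
    - {"dx": 0,"dy": 0,"dz": 0,"turn": 0.28,"gripper": 100}
    - {"dx": 0,"dy": 0,"dz": 0,"turn": 0.42,"gripper": 100}
    - {"dx": 0,"dy": 0,"dz": 0,"turn": 0.56,"gripper": 100}
    - {"dx": 0,"dy": 0,"dz": 0,"turn": 0.7,"gripper": 100}
    - {"dx": 0,"dy": 0,"dz": 0,"turn": 0.84,"gripper": 100}
    - {"dx": 0,"dy": 0,"dz": 0,"turn": 0.98,"gripper": 100}
    - {"dx": 0,"dy": 0,"dz": 0,"turn": 1.12,"gripper": 100}

```text
t: 5.3
tcp_pos: [463.9, 377.9, 29.5]
tool_rot: [-0.0, 0.903, 0.43, 0.0]
contact_force: [0.6, -0.6, -0.0]
gripper_width: 87.8
```

>>> apply_moves:
  steps:
    - {"dx": 0,"dy": 0,"dz": 0,"turn": 0.071,"gripper": 100}
    - {"dx": 0,"dy": 0,"dz": 0,"turn": 0.071,"gripper": 100}
    - {"dx": 0,"dy": 0,"dz": 0,"turn": 0.071,"gripper": 100}

```text
t: 5.6
tcp_pos: [463.8, 377.9, 29.2]
tool_rot: [-0.0, 0.916, 0.401, 0.0]
contact_force: [0.0, -0.5, -0.5]
gripper_width: 88.1
```

```bash
python3 -c "
from h import *
go(464.1,378.1,20,2.393-1.5708)"
```

```text
t 5.6 tcp [463.8 377.9  29.2] psi 0.826 q6 1.23 F [ 0.  -0.5 -0.5] T [-0.02 -0.02 -0.01] w 88.1
  dx,dy,dz,turn [0.04 0.01 0.92] 0.004
```

>>> apply_moves:
  steps:
    - {"dx": 0,"dy": 0,"dz": 0.8,"turn": 0.004,"gripper": 100}
    - {"dx": 0,"dy": 0,"dz": 0.8,"turn": 0.004,"gripper": 30}
    - {"dx": 0,"dy": 0,"dz": 0.8,"turn": 0.004,"gripper": 30}
    - {"dx": 0,"dy": 0,"dz": 0.8,"turn": 0.004,"gripper": 30}
    - {"dx": 0,"dy": 0,"dz": 0.8,"turn": 0.004,"gripper": 30}
    - {"dx": 0,"dy": 0,"dz": 0.8,"turn": 0.004,"gripper": 30}
    - {"dx": 0,"dy": 0,"dz": 0.8,"turn": 0.004,"gripper": 30}
  newtons: 10

```text
t: 6.3
tcp_pos: [463.7, 377.8, 20.8]
tool_rot: [0.0, 0.917, 0.399, 0.0]
contact_force: [-0.0, 0.2, -0.2]
gripper_width: 42.3
```

>>> apply_moves:
  steps:
    - {"dx": 0,"dy": 0,"dz": 0,"turn": 0,"gripper": 0}
    - {"dx": 0,"dy": 0,"dz": 0,"turn": 0,"gripper": 0}
    - {"dx": 0,"dy": 0,"dz": -0.5,"turn": 0,"gripper": 0}
    - {"dx": 0,"dy": 0,"dz": -2,"turn": 0,"gripper": 0}
    - {"dx": 0,"dy": 0,"dz": -5,"turn": 0,"gripper": 0}
    - {"dx": 0,"dy": 0,"dz": -9,"turn": 0,"gripper": 0}
    - {"dx": 0,"dy": 0,"dz": -13,"turn": 0,"gripper": 0}
    - {"dx": 0,"dy": 0,"dz": -15,"turn": 0,"gripper": 0}
  newtons: 60

```text
t: 7.1
tcp_pos: [464.1, 378.1, 174.2]
tool_rot: [-0.0, 0.917, 0.399, 0.002]
contact_force: [0.3, 0.5, -4.6]
gripper_width: 33.5
```

```bash
python3 -c "
from h import *
go(533,-26,165,-.236+1.5708)"
```

```text
t 7.1 tcp [464.1 378.1 174.2] psi 0.82 q6 1.24 F [ 0.3  0.5 -4.6] T [0.04 0.02 0.04] w 33.5
  dx,dy,dz,turn [-24.84  32.61   0.87] -0.515
```

>>> apply_moves:
  steps:
    - {"dx": -2.8,"dy": 3.6,"dz": 0,"turn": -0.06,"gripper": 0}
    - {"dx": -5.6,"dy": 7.2,"dz": 0,"turn": -0.12,"gripper": 0}
    - {"dx": -8.4,"dy": 10.8,"dz": 0,"turn": -0.18,"gripper": 0}
    - {"dx": -11.2,"dy": 14.4,"dz": 0,"turn": -0.24,"gripper": 0}
    - {"dx": -14,"dy": 18,"dz": 0,"turn": -0.3,"gripper": 0}
    - {"dx": -16.8,"dy": 21.6,"dz": 0,"turn": -0.36,"gripper": 0}
    - {"dx": -19.6,"dy": 25.2,"dz": 0,"turn": -0.42,"gripper": 0}
    - {"dx": -22.4,"dy": 28.8,"dz": 0,"turn": -0.48,"gripper": 0}

```text
t: 7.9
tcp_pos: [520.9, 15.7, 170.7]
tool_rot: [-0.0, 0.795, 0.606, -0.0]
contact_force: [1.5, 0.9, -4.9]
gripper_width: 33.4
```

```bash
python3 -c "
from h import *
go(532,-28,155,-.236+1.5708)"
```

```text
t 7.9 tcp [520.9  15.7 170.7] psi 1.302 q6 0.07 F [ 1.5  0.9 -4.9] T [-0.03 -0.05  0.04] w 33.4
  dx,dy,dz,turn [-3.92  2.23  1.56] -0.032
```

>>> apply_moves:
  steps:
    - {"dx": -2.5,"dy": 1.4,"dz": 0.5,"turn": -0.032,"gripper": 0}
    - {"dx": -3.9,"dy": 2.2,"dz": 1.5,"turn": -0.032,"gripper": 0}
    - {"dx": -3.9,"dy": 2.2,"dz": 1.5,"turn": -0.032,"gripper": 0}
    - {"dx": -3.9,"dy": 2.2,"dz": 1.5,"turn": -0.032,"gripper": 0}

```text
t: 8.3
tcp_pos: [531.6, -25.0, 155.2]
tool_rot: [-0.001, 0.786, 0.618, -0.0]
contact_force: [-0.8, 0.5, -4.9]
gripper_width: 33.1
```

```bash
python3 - <<'E'
from h import *
go(532,-28,155,-.236+1.5708)
for n in P:
    im,d=eyes.capture(n); cv2.imwrite(f"pics/{n}2.png",im); np.save(f"pics/{n}2.npy",d)
s,p,X,a=pose(); print(p.round(1))
out=np.zeros((600,800,3),np.uint8)
for i,(n,z) in enumerate((("scene",5),("top",5))):
    im=cv2.imread(f"pics/{n}2.png"); c=proj(n,[532,-28,120]).round().astype(int); x,y=c-[40,60]
    o=cv2.resize(im[y:y+120,x:x+80],None,fx=5,fy=5,interpolation=cv2.INTER_CUBIC); out[:,400*i:400*i+400]=np.clip(o*1.5,0,255); print(n,x,y)
cv2.imwrite("pics/crop4.png",out)
import pl
g=cv2.GaussianBlur(cv2.cvtColor(cv2.imread("pics/top0.png"),6),(0,0),.8).astype(float)
for a,b in(((316,120),(288,238)),((372,130),(346,250))):
    e=pl.edge(g,a,b,4)[0]; w=np.array([onz("top",q,12)[:2] for q in e]); d=np.linalg.svd(w-w.mean(0))[2][0]; print("edge",w.mean(0).round(1),np.arctan(d[1]/d[0]).round(4),len(e))
E
```

```text
t 8.3 tcp [531.6 -25.  155.2] psi 1.331 q6 -0.03 F [-0.8  0.5 -4.9] T [ 0.02  0.02 -0.01] w 33.1
  dx,dy,dz,turn [-0.28  0.11  0.02] -0.003
[531.9 -24.5 155.8]
scene 269 160
top 280 157
edge [631.3  32.9] -0.2574 49
edge [ 619.4 -141.1] -0.2427 56
```

View pics/crop4.png

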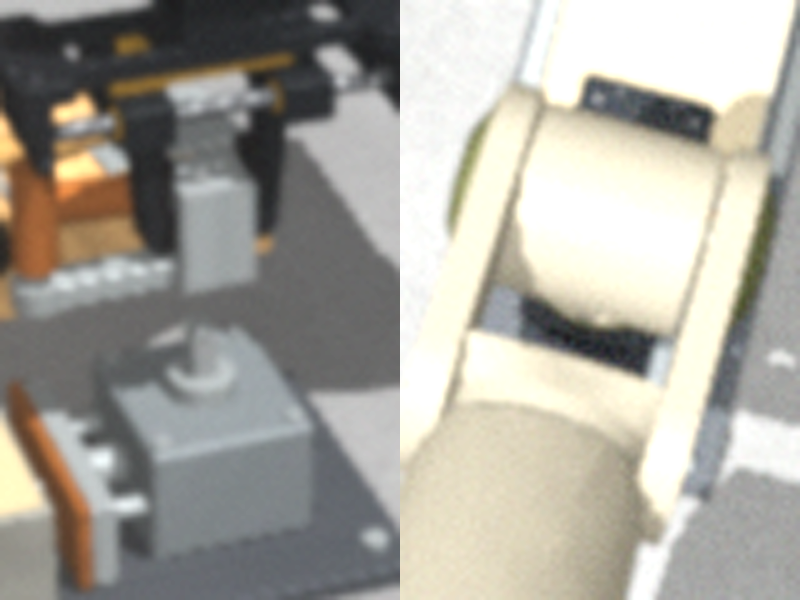

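The scene view shows the crank held over the gearbox: hub bottom corners at about (306,218.6) and (320.4,216.4), shaft and collar centred near (309.5,235). The arm blocks the top view. I'll average several frames and measure the shaft and hub silhouettes.

```bash
python3 - <<'E'
from h import *
A=np.mean([eyes.capture("scene")[0].astype(float) for _ in range(8)],0); np.save("pics/avg2.npy",A)
s,p,X,a=pose(); print(p.round(2),round(a,4),s["t"])
x,y,w,h=292,196,50,50
o=cv2.resize(A[y:y+h,x:x+w].astype(np.float32),None,fx=12,fy=12,interpolation=cv2.INTER_CUBIC)
o=np.clip((o-40)*1.6,0,255).astype(np.uint8); cv2.imwrite("pics/crop5.png",o)
g=A[...,1].round().astype(int)
print(g[222:244,298:322])
E
```

```text
[532.11 -25.73 155.84] 1.3321 8.8
[[ 70  69  70  70  70  69  70  70  70  70  70  70  70  69  69  69  68  69
   68  68  68  68  68  68]
 [ 70  70  71  69  70  70  70  72  74  73  72  72  71  69  68  68  67  68
   68  68  67  68  68  68]
 [ 70  70  70  70  71  73  77  82  80  77  77  77  76  74  70  68  69  72
   72  69  68  67  68  68]
 [ 70  70  73  74  80  90  97  96  86  79  88  93  90  87  80  75  78  86
   85  77  70  68  67  68]
 [ 70  75  83  91 100 110 114 104  86  83  98 106 104 103 100  93  93 100
  101  94  79  68  66  67]
 [ 75  87 100 110 114 114 110  98  84  86  98 104 106 109 112 110 106 106
  109 107  96  79  71  68]
 [ 81  94 104 105 103  96  88  82  77  86  99 102 104 108 111 112 111 110
  111 111 106  96  84  75]
 [ 78  83  84  80  76  72  68  67  70  85 100 105 106 107 110 112 112 112
  111 111 111 108  99  85]
 [ 68  68  67  65  64  63  63  64  69  85 100 106 107 108 112 114 114 112
  112 112 112 112 108  97]
 [ 63  63  63  63  63  65  67  67  70  84  99 106 108 110 116 121 119 115
  112 112 112 112 111 105]
 [ 62  62  63  63  68  73  74  72  72  82  97 106 107 11
[... 456 characters left out ...]
02  93  78  70  76  90 106 117 123 127 130 130 128 127 123 115 105
  106 111 111 110 111 111]
 [111 112 107  96  81  74  78  88  98 106 113 117 118 117 114 111 106 103
  106 111 111 111 112 111]
 [114 114 113 108  97  83  79  83  90  96 102 107 109 109 109 108 104 105
  108 111 111 111 112 112]
 [113 113 114 113 108  99  93  92  94  97 102 106 108 108 107 108 107 108
  111 111 111 111 111 112]
 [113 113 114 113 112 110 107 106 104 105 107 109 110 110 109 110 112 112
  112 112 112 111 111 111]
 [113 113 112 113 113 113 113 112 112 111 112 113 113 112 112 112 113 114
  114 113 112 111 111 112]
 [112 112 113 113 113 114 113 114 114 114 114 113 113 114 113 113 113 112
  113 112 111 111 112 112]]
```

View pics/crop5.png

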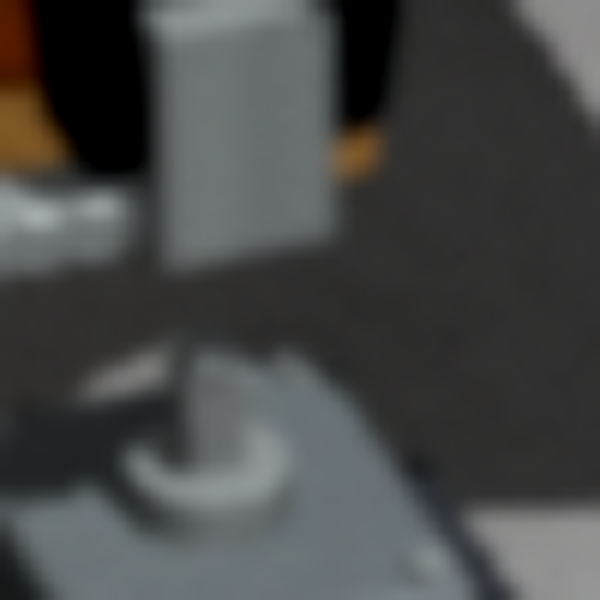

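```bash
python3 - <<'E'
from h import *
n="scene"; p=np.array([532.1,-25.7,0]); a=1.3321-np.pi/2; cx=np.array([np.cos(a),np.sin(a),0]); cy=np.array([-np.sin(a),np.cos(a),0])
for z in(137.8,138.8,139.8):
    print(z,[proj(n,p+[0,0,z]+17*cy+q*17*cx).round(1).tolist() for q in(1,-1)], "far+x",proj(n,p+[0,0,z]+17*cx-17*cy).round(1), "top",proj(n,p+[0,0,z+50]+17*cy+17*cx).round(1),proj(n,p+[0,0,z+50]+17*cy-17*cx).round(1))
print("handle top/bot",proj(n,p+80*cx+[0,0,138.8+70]),proj(n,p+80*cx+[0,0,138.8+18]))
q=onz(n,(308.9,234.1),82); print("shaft from collar",q.round(1), "d/du",(onz(n,(309.9,234.1),82)-q).round(1),"d/dv",(onz(n,(308.9,235.1),82)-q).round(1))
# predicted shaft outline for (532,-28.5) 
for b in((532,-28.5),):
    print("collar pred",proj(n,[*b,82]),"tip",proj(n,[*b,108]))
A=np.load("pics/avg2.npy"); g=A[...,1]
# hub silhouette subpixel: rows 200..212 horizontal profile; bottom edge: cols 307..318 vertical profile
for r in(202,206,210,213): print(r,g[r,298:326].round().astype(int).tolist())
for c in(307,309,311,313,315,317): print(c,g[210:226,c].round().astype(int).tolist())
X=cloud(n,np.load("pics/scene2.npy")).reshape(-1,3); 
E
```

```text
137.8 [[304.8, 218.5], [319.1, 215.8]] far+x [299.9 211. ] top [304.6 199.1] [319.2 196.5]
138.8 [[304.8, 218.2], [319.1, 215.4]] far+x [299.9 210.7] top [304.6 198.7] [319.2 196.1]
139.8 [[304.8, 217.8], [319.1, 215.1]] far+x [299.9 210.3] top [304.6 198.3] [319.2 195.7]
handle top/bot [274.29344088 191.9432406 ] [275.17811305 212.52135298]
shaft from collar [533.6 -26.1  82. ] d/du [-1.9  1.3  0. ] d/dv [2.3 3.5 0. ]
collar pred [308.93955491 233.41042547] tip [308.88282067 223.95255355]
202 [31, 32, 32, 30, 30, 40, 62, 88, 105, 110, 113, 113, 113, 112, 110, 109, 109, 110, 110, 109, 105, 86, 56, 35, 32, 38, 53, 65]
206 [32, 32, 33, 30, 29, 36, 59, 87, 104, 110, 113, 113, 113, 111, 110, 109, 109, 109, 109, 110, 106, 89, 66, 55, 60, 65, 68, 70]
210 [64, 54, 50, 49, 51, 54, 65, 87, 104, 111, 112, 113, 113, 111, 110, 108, 108, 109, 110, 110, 108, 101, 93, 85, 78, 73, 70, 71]
213 [126, 134, 136, 125, 104, 86, 78, 88, 103, 110, 113, 114, 113, 111, 110, 109, 108, 108, 110, 110, 107, 97, 81, 72, 69, 69, 70, 70]
307 [111, 110, 111, 110, 110, 111, 109, 101, 87, 73, 70, 69, 70, 73, 77, 79]
309 [113, 114, 113, 114, 113, 113, 110, 99, 81, 71, 71, 70, 70, 72, 77, 93]
311 [111, 112, 112, 111, 112, 110, 105, 90, 74, 70, 69, 69, 69, 69, 74, 87]
313 [108, 109, 109, 109, 109, 107, 98, 82, 71, 70, 70, 69, 69, 68, 68, 75]
315 [109, 109, 109, 108, 109, 105, 92, 75, 69, 69, 69, 69, 69, 68, 72, 86]
317 [110, 110, 110, 110, 108, 100, 85, 72, 69, 68, 69, 68, 68, 68, 69, 77]
```

```bash
python3 - <<'E'
from h import *; import pl
n="scene"; A=np.load("pics/avg2.npy"); g=A.mean(2)
yaw=-0.245; bx=np.array([np.cos(yaw),np.sin(yaw)]); by=np.array([-np.sin(yaw),np.cos(yaw)])
def line(a,b,z,w=3):
    e=pl.edge(g,a,b,w,30)[0]; W=np.array([onz(n,q,z)[:2] for q in e]); d=np.linalg.svd(W-W.mean(0))[2][0]
    print(a,b,len(e),"px",e[0].round(1),e[-1].round(1),"bx,by of mid for axis origin0:",(W.mean(0)@bx).round(1),(W.mean(0)@by).round(1),"yaw",np.arctan2(d[1],d[0]).round(3))
c=np.array([532,-28.5]);print("guess axis bx,by",c@bx,c@by,"collar-based",np.array([533.6,-26.1])@bx,np.array([533.6,-26.1])@by)
pr=lambda x,y,z: proj(n,[*(c+bx*x+by*y),z]).round(1)
for k in((40,45),(-40,45),(40,-45),(-40,-45)): print("gearbox corner",k,pr(*k,72),pr(*k,12))
print("plate near", pr(-60,85,12),pr(200,85,12))
line(pr(36,45,72),pr(-36,45,72),72)          # near top edge: by = axis+45
line(pr(40,38,72),pr(40,0,72),72)            # left top edge: bx = axis+40
line(pr(-40,38,72),pr(-40,0,72),72)
line(pr(-45,85,12),pr(190,85,12),12,4)       # plate near edge: by=axis+85
E
```

```text
guess axis bx,by 523.0259121419164 101.39105102580024 collar-based 523.99599668238 104.10747072539627
gearbox corner (40, 45) [298.7 250.8] [299.  272.1]
gearbox corner (-40, 45) [331.9 244.1] [331.5 265.2]
gearbox corner (40, -45) [286.8 230.1] [287.4 250.9]
gearbox corner (-40, -45) [318.6 224. ] [318.5 244.6]
plate near [345.8 273.3] [235.  297.4]
[300.3 250.5] [330.3 244.4] 30 px [300.6 251.9] [330.6 246.1] bx,by of mid for axis origin0: 524.6 152.4 yaw 2.903
[297.7 249.1] [292.6 240.2] 30 px [298.2 248.8] [292.5 240.2] bx,by of mid for axis origin0: 562.8 120.4 yaw -1.778
[330.8 242.5] [325.1 233.8] 27 px [332.4 241.5] [324.3 234.3] bx,by of mid for axis origin0: 484.6 120.0 yaw -1.678
[339.7 274.6] [239.5 296.5] 1 px [337.  278.6] [337.  278.6] bx,by of mid for axis origin0: 489.5 198.3 yaw 0.0pl.py:12: RankWarning: Polyfit may be poorly conditioned
  out=np.array(out); r=(out-a)@nn; c=np.polyfit((out-a)@t,r,2); e=np.abs(r-np.polyval(c,(out-a)@t)); return out[e<max(1,2*np.median(e))], c[0]*L*L/4
```

The hub held at the known TCP projects onto its image to within 0.3 px, so the scene camera is reliable here and the top view carries the bias, about (-6,-3) mm. My best shaft estimate is (534,-25) with yaw -0.245. I'll approach to just above the tip.

```bash
python3 -c "
from h import *
go(534.1,-24.8,128,-.245+1.5708)"
```

```text
t 8.8 tcp [532.1 -25.7 155.8] psi 1.332 q6 -0.03 F [ 1.   0.2 -5.4] T [-0.03 -0.02 -0.04] w 33.7
  dx,dy,dz,turn [0.14 0.17 2.78] 0.006
```

>>> apply_moves:
  steps:
    - {"dx": 0.14,"dy": 0.17,"dz": 1,"turn": 0.006,"gripper": 0}
    - {"dx": 0.14,"dy": 0.17,"dz": 2,"turn": 0.006,"gripper": 0}
    - {"dx": 0.14,"dy": 0.17,"dz": 2.7,"turn": 0.006,"gripper": 0}
    - {"dx": 0.14,"dy": 0.17,"dz": 2.7,"turn": 0.006,"gripper": 0}
    - {"dx": 0.14,"dy": 0.17,"dz": 2.7,"turn": 0.006,"gripper": 0}

```text
t: 9.3
tcp_pos: [534.1, -25.0, 128.5]
tool_rot: [-0.0, 0.788, 0.615, -0.0]
contact_force: [-0.6, -0.2, -3.6]
gripper_width: 33.5
```

>>> apply_moves:
  steps:
    - {"dx": 0,"dy": 0,"dz": 0.1,"turn": 0,"gripper": 0}
    - {"dx": 0,"dy": 0,"dz": 0.2,"turn": 0,"gripper": 0}
    - {"dx": 0,"dy": 0,"dz": 0.3,"turn": 0,"gripper": 0}
    - {"dx": 0,"dy": 0,"dz": 0.4,"turn": 0,"gripper": 0}

```text
t: 9.7
tcp_pos: [534.1, -25.0, 124.8]
tool_rot: [0.0, 0.788, 0.615, 0.0]
contact_force: [0.3, -0.1, -3.9]
gripper_width: 33.8
```

```bash
python3 -c "
from h import *
go(534.1,-24.8,125,-.245+1.5708)"
```

```text
t 9.7 tcp [534.1 -25.  124.8] psi 1.326 q6 -0.02 F [ 0.3 -0.1 -3.9] T [-0.04 -0.01  0.02] w 33.8
  dx,dy,dz,turn [ 0.02 -0.01 -0.02] 0.0
```

Nothing touched at tip height yet, so I'll go down in small steps.

>>> apply_moves:
  steps:
    - {"dx": 0,"dy": 0,"dz": 0.1,"turn": 0,"gripper": 0}
    - {"dx": 0,"dy": 0,"dz": 0.2,"turn": 0,"gripper": 0}
    - {"dx": 0,"dy": 0,"dz": 0.2,"turn": 0,"gripper": 0}

```text
t: 10.0
tcp_pos: [534.4, -25.0, 124.2]
tool_rot: [0.001, 0.788, 0.615, 0.001]
contact_force: [-3.1, 0.8, 8.6]
gripper_width: 33.4
```

>>> apply_moves:
  steps:
    - {"dx": 0,"dy": -0.05,"dz": 0,"turn": 0,"gripper": 0}
    - {"dx": 0,"dy": -0.1,"dz": 0,"turn": 0,"gripper": 0}
    - {"dx": 0,"dy": -0.1,"dz": 0,"turn": 0,"gripper": 0}

```text
t: 10.3
tcp_pos: [534.1, -24.9, 124.3]
tool_rot: [0.002, 0.788, 0.615, 0.001]
contact_force: [-1.3, 0.5, 6.8]
gripper_width: 33.4
```

```bash
python3 - <<'E'
from h import *
F=[];T=[];p=[]
for i in range(6):
    eyes.capture("scene"); s=get_state(); R=pose()[2]; F.append(R.T@s["contact_force"]); T.append(R.T@s["torque"]); p.append(s["tcp_pos"])
print(np.mean(F,0).round(2),np.mean(T,0).round(3),np.std(T,0).round(3),np.mean(p,0).round(2), pose()[2][:,2].round(4))
E
```

```text
[ 0.54 -0.73 -7.2 ] [ 0.161 -0.01   0.008] [0.028 0.032 0.023] [534.13 -24.97 124.26] [ 0.0037 -0.001  -1.    ]
```

The moment puts the contact on the hub's −x side with the other direction centred. So I'll ease up slightly and move along −bed x.

>>> apply_moves:
  steps:
    - {"dx": 0,"dy": 0,"dz": -0.1,"turn": 0,"gripper": 0}
    - {"dx": 0,"dy": -0.05,"dz": -0.1,"turn": 0,"gripper": 0}
    - {"dx": 0,"dy": -0.1,"dz": -0.1,"turn": 0,"gripper": 0}
    - {"dx": 0,"dy": -0.1,"dz": -0.05,"turn": 0,"gripper": 0}
    - {"dx": 0,"dy": -0.1,"dz": 0,"turn": 0,"gripper": 0}
    - {"dx": 0,"dy": -0.1,"dz": 0,"turn": 0,"gripper": 0}

```text
t: 11.2
tcp_pos: [533.3, -24.8, 124.1]
tool_rot: [0.002, 0.788, 0.615, 0.001]
contact_force: [2.9, -0.4, 10.0]
gripper_width: 33.3
```

```bash
cat > ft.py <<'E'
from h import *
F=[];T=[];p=[]
for i in range(5):
    eyes.capture("scene"); s=get_state(); R=pose()[2]; F.append(R.T@s["contact_force"]); T.append(R.T@s["torque"]); p.append(s["tcp_pos"])
print("t",s["t"],"F tool",np.mean(F,0).round(2),"T tool",np.mean(T,0).round(3),"tcp",np.mean(p,0).round(2),"psi",pose()[3].round(4),"w",round(s["gripper_width"],1),"q6",s["q"][5].round(2))
E
python3 ft.py
```

```text
t 11.45 F tool [  0.8    3.23 -10.16] T tool [-0.555 -0.005 -0.03 ] tcp [533.3  -24.82 124.1 ] psi 1.3258 w 33.4 q6 -0.02
```

>>> apply_moves:
  steps:
    - {"dx": 0,"dy": 0,"dz": -0.3,"turn": 0,"gripper": 0}
    - {"dx": 0,"dy": 0,"dz": -0.3,"turn": 0,"gripper": 0}
    - {"dx": 0,"dy": 0,"dz": -0.2,"turn": 0,"gripper": 0}
    - {"dx": 0,"dy": 0,"dz": -0.1,"turn": 0,"gripper": 0}
    - {"dx": 0,"dy": 0,"dz": 0,"turn": 0,"gripper": 0}
    - {"dx": 0,"dy": 0,"dz": 0,"turn": 0,"gripper": 0}

```text
t: 12.05
tcp_pos: [531.5, -24.2, 124.1]
tool_rot: [-0.0, 0.788, 0.616, -0.0]
contact_force: [-7.7, 1.7, 17.7]
gripper_width: 33.5
```

```bash
python3 ft.py
```

```text
t 12.3 F tool [  0.74  -7.88 -16.56] T tool [ 1.331 -0.097  0.037] tcp [531.51 -24.21 124.15] psi 1.326 w 33.5 q6 -0.02
```

The shaft pushes the crank hard towards −bed x (7.9 N), as a chamfer contact would. I'll lift, shift 2 mm further that way and lower again.

>>> apply_moves:
  steps:
    - {"dx": 0,"dy": -0.1,"dz": -0.3,"turn": 0,"gripper": 0}
    - {"dx": 0,"dy": -0.2,"dz": -0.3,"turn": 0,"gripper": 0}
    - {"dx": 0,"dy": -0.2,"dz": -0.3,"turn": 0,"gripper": 0}
    - {"dx": 0,"dy": -0.2,"dz": -0.2,"turn": 0,"gripper": 0}
    - {"dx": 0,"dy": -0.2,"dz": -0.1,"turn": 0,"gripper": 0}
    - {"dx": 0,"dy": -0.2,"dz": -0.05,"turn": 0,"gripper": 0}
    - {"dx": 0,"dy": -0.2,"dz": -0.05,"turn": 0,"gripper": 0}

```text
t: 13.0
tcp_pos: [530.1, -23.9, 124.4]
tool_rot: [0.0, 0.788, 0.615, 0.0]
contact_force: [-5.7, 2.3, 11.0]
gripper_width: 33.4
```

```bash
python3 ft.py
```

```text
t 13.25 F tool [ 1.000e-02 -6.060e+00 -1.163e+01] T tool [ 1.022 -0.067  0.041] tcp [530.11 -23.93 124.44] psi 1.326 w 33.3 q6 -0.02
```

```bash
python3 - <<'E'
from h import *
A=np.mean([eyes.capture("scene")[0].astype(float) for _ in range(6)],0); np.save("pics/avg3.npy",A)
x,y,w,h=290,206,44,44
o=cv2.resize(A[y:y+h,x:x+w].astype(np.float32),None,fx=13.6,fy=13.6,interpolation=cv2.INTER_CUBIC)
o=np.clip((o-50)*2.2,0,255).astype(np.uint8)
n="scene"
s,p,X,a=pose(); p=p.copy(); b=a-np.pi/2; cx=np.array([np.cos(b),np.sin(b),0]); cy=np.array([-np.sin(b),np.cos(b),0]); p[2]-=16.5
for q in(17*cy+17*cx,17*cy-17*cx,0*cx): cv2.drawMarker(o,tuple(map(int,(proj(n,p+q)-[x,y]+.5)*13.6)),(0,255,255),0,12,1)
cv2.imwrite("pics/crop6.png",o); print(p,A[215:242,300:320,1].round().astype(int))
E
```

```text
[530.10092216 -23.9357859  107.92873934] [[ 32  32  31  30  37  58  84 102 109 111 113 112 110 109 107 108 109 109
  108 103]
 [ 32  32  31  30  36  58  84 102 109 112 112 112 111 109 108 108 109 108
  108 103]
 [ 33  33  31  30  36  58  85 102 110 112 113 112 110 108 108 108 108 108
  109 103]
 [ 33  33  31  29  35  57  84 102 109 112 113 112 111 109 107 108 109 109
  109 104]
 [ 33  32  30  28  34  56  84 102 110 112 112 112 110 109 108 108 108 109
  108 105]
 [ 38  33  30  29  34  56  84 102 110 112 113 112 111 109 108 108 108 109
  109 106]
 [ 45  38  35  35  40  59  85 103 110 112 113 112 110 109 108 108 108 109
  110 106]
 [ 60  55  54  52  55  65  85 103 110 112 113 112 110 109 107 107 108 109
  110 107]
 [ 85  88  82  74  73  74  88 103 109 111 112 113 111 110 107 108 108 109
  109 106]
 [118 119 105  89  82  80  88 103 110 112 112 112 111 109 108 108 108 109
  109 106]
 [134 128 114  94  84  79  89 103 109 112 113 112 111 109 108 108 108 109
  108 106]
 [119 116 109  96  84  78  88 103 109 112 113 112 111 108 107 107 107 107
  106 103]
 [110 108 103  93  84  79  88 103 109 1
[... 536 characters left out ...]
 110 110
  110 111]
 [ 62  62  66  70  72  72  71  72  77  82  82  83  86  94  97 102 108 111
  111 111]
 [ 62  62  65  70  74  77  79  80  86  95  96  99 108 117 114 109 109 110
  111 111]
 [ 62  62  64  70  79  91  98 103 108 116 117 120 127 130 122 110 108 111
  112 110]
 [ 63  62  64  70  81  97 109 116 120 125 126 125 125 122 114 104 105 110
  111 110]
 [ 63  64  66  70  77  86  98 105 111 116 118 115 113 110 105 102 105 110
  110 110]
 [ 70  71  78  79  78  82  90  96 102 106 108 109 108 106 104 104 108 110
  110 111]
 [ 89  90  97  95  92  91  93  97 101 105 107 107 106 107 107 108 110 111
  110 111]
 [107 107 110 109 107 105 103 103 107 109 110 109 108 110 110 111 111 112
  111 111]]
```

View pics/crop6.png

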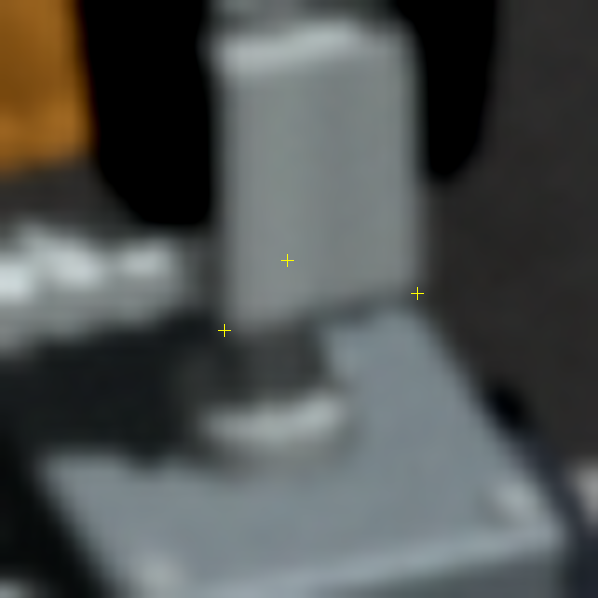

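In the enlargement the hub sits about 1.2 px (2.6 mm) too far right of the shaft axis (hub axis about 310.4, shaft about 309.1). So −x was wrong: that side force came from arm compliance plus friction. The remaining error lies along bed y, so I'll lift and retry at (533.6,-26.1).

>>> apply_moves:
  steps:
    - {"dx": 0,"dy": 0,"dz": -0.4,"turn": 0,"gripper": 0}
    - {"dx": 0,"dy": 0,"dz": -0.4,"turn": 0,"gripper": 0}
    - {"dx": 0,"dy": 0,"dz": -0.4,"turn": 0,"gripper": 0}

```text
t: 13.85
tcp_pos: [530.2, -24.0, 126.9]
tool_rot: [-0.0, 0.788, 0.615, -0.0]
contact_force: [0.7, 0.0, -4.7]
gripper_width: 33.8
```

```bash
python3 -c "
from h import *
go(533.6,-26.1,123,1.326)"
```

```text
t 13.85 tcp [530.2 -24.  126.9] psi 1.326 q6 -0.02 F [ 0.7  0.  -4.7] T [-0.01  0.05  0.04] w 33.8
  dx,dy,dz,turn [-0.12  0.38  0.39] -0.0
```

>>> apply_moves:
  steps:
    - {"dx": -0.1,"dy": 0.2,"dz": 0,"turn": 0,"gripper": 0}
    - {"dx": -0.12,"dy": 0.38,"dz": 0,"turn": 0,"gripper": 0}
    - {"dx": -0.12,"dy": 0.38,"dz": 0.1,"turn": 0,"gripper": 0}
    - {"dx": -0.12,"dy": 0.38,"dz": 0.2,"turn": 0,"gripper": 0}
    - {"dx": -0.12,"dy": 0.38,"dz": 0.3,"turn": 0,"gripper": 0}
    - {"dx": -0.12,"dy": 0.38,"dz": 0.4,"turn": 0,"gripper": 0}
    - {"dx": -0.12,"dy": 0.38,"dz": 0.4,"turn": 0,"gripper": 0}

```text
t: 14.55
tcp_pos: [533.6, -26.3, 123.1]
tool_rot: [0.0, 0.788, 0.615, -0.0]
contact_force: [-0.4, -1.8, -5.3]
gripper_width: 33.3
```

```bash
python3 ft.py
```

```text
t 14.8 F tool [-2.07  0.29  5.37] T tool [-0.066 -0.427 -0.012] tcp [533.58 -26.27 123.15] psi 1.3258 w 33.6 q6 -0.03
```

It has dropped in: z is 123.1 with no vertical load and only a 2 N side force towards −tool x. I'll shift 0.5 mm that way and carry on down.

>>> apply_moves:
  steps:
    - {"dx": -0.05,"dy": 0,"dz": 0.05,"turn": 0,"gripper": 0}
    - {"dx": -0.05,"dy": 0,"dz": 0.1,"turn": 0,"gripper": 0}
    - {"dx": -0.05,"dy": 0,"dz": 0.2,"turn": 0,"gripper": 0}
    - {"dx": -0.05,"dy": 0,"dz": 0.2,"turn": 0,"gripper": 0}

```text
t: 15.2
tcp_pos: [533.4, -26.5, 121.1]
tool_rot: [-0.0, 0.788, 0.615, 0.0]
contact_force: [0.2, -0.1, -4.2]
gripper_width: 33.7
```

```bash
python3 ft.py
```

```text
t 15.45 F tool [-0.09  0.16  4.55] T tool [ 0.04  -0.016  0.028] tcp [533.47 -26.48 121.22] psi 1.3258 w 33.4 q6 -0.03
```

Free now. I'll go on down to just above the seat, expected at TCP z of about 98.5.

>>> apply_moves:
  steps:
    - {"dx": 0,"dy": 0,"dz": 0.1,"turn": 0,"gripper": 0}
    - {"dx": 0,"dy": 0,"dz": 0.2,"turn": 0,"gripper": 0}
    - {"dx": 0,"dy": 0,"dz": 0.3,"turn": 0,"gripper": 0}
    - {"dx": 0,"dy": 0,"dz": 0.4,"turn": 0,"gripper": 0}
    - {"dx": 0,"dy": 0,"dz": 0.5,"turn": 0,"gripper": 0}
    - {"dx": 0,"dy": 0,"dz": 0.6,"turn": 0,"gripper": 0}

```text
t: 16.05
tcp_pos: [533.5, -26.8, 115.2]
tool_rot: [0.0, 0.788, 0.615, -0.0]
contact_force: [-1.1, -2.6, -1.7]
gripper_width: 33.6
```

```bash
python3 ft.py
```

```text
t 16.3 F tool [-2.83  0.27  4.14] T tool [-0.057 -0.651  0.004] tcp [533.49 -26.77 115.12] psi 1.3258 w 33.8 q6 -0.03
```

>>> apply_moves:
  steps:
    - {"dx": -0.05,"dy": 0,"dz": 0.1,"turn": 0,"gripper": 0}
    - {"dx": -0.06,"dy": 0,"dz": 0.2,"turn": 0,"gripper": 0}
    - {"dx": -0.06,"dy": 0,"dz": 0.4,"turn": 0,"gripper": 0}
    - {"dx": -0.06,"dy": 0,"dz": 0.6,"turn": 0,"gripper": 0}
    - {"dx": -0.06,"dy": 0,"dz": 0.7,"turn": 0,"gripper": 0}
    - {"dx": -0.06,"dy": 0,"dz": 0.8,"turn": 0,"gripper": 0}

```text
t: 16.9
tcp_pos: [533.3, -27.0, 107.0]
tool_rot: [-0.0, 0.788, 0.615, 0.0]
contact_force: [0.1, -0.7, -4.9]
gripper_width: 33.7
```

```bash
python3 ft.py
```

```text
t 17.15 F tool [-0.17 -0.14  4.49] T tool [ 0.035 -0.008 -0.016] tcp [533.32 -27.08 107.14] psi 1.3258 w 33.9 q6 -0.03
```

>>> apply_moves:
  steps:
    - {"dx": 0,"dy": 0,"dz": 0.2,"turn": 0,"gripper": 0}
    - {"dx": 0,"dy": 0,"dz": 0.4,"turn": 0,"gripper": 0}
    - {"dx": 0,"dy": 0,"dz": 0.6,"turn": 0,"gripper": 0}
    - {"dx": 0,"dy": 0,"dz": 0.7,"turn": 0,"gripper": 0}
    - {"dx": 0,"dy": 0,"dz": 0.8,"turn": 0,"gripper": 0}
    - {"dx": 0,"dy": 0,"dz": 0.9,"turn": 0,"gripper": 0}
    - {"dx": 0,"dy": 0,"dz": 0.95,"turn": 0,"gripper": 0}
    - {"dx": 0,"dy": 0,"dz": 0.95,"turn": 0,"gripper": 0}

```text
t: 17.95
tcp_pos: [533.4, -27.2, 98.7]
tool_rot: [0.0, 0.788, 0.615, 0.0]
contact_force: [-3.6, 0.6, 5.2]
gripper_width: 33.6
```

```bash
python3 ft.py
```

```text
t 18.2 F tool [-0.62 -3.37 -5.66] T tool [ 0.67  -0.059 -0.006] tcp [533.4  -27.19  98.74] psi 1.3259 w 33.7 q6 -0.03
```

The crank rests on the collar at TCP z 98.7, as expected (tip contact less 26 mm), with about 10 N and upright. Now I'll ease the press and turn clockwise (+turn) while watching the moment.

>>> apply_moves:
  steps:
    - {"dx": 0,"dy": 0,"dz": -0.1,"turn": 0,"gripper": 0}
    - {"dx": 0,"dy": 0,"dz": -0.1,"turn": 0.06,"gripper": 0}
    - {"dx": 0,"dy": 0,"dz": -0.1,"turn": 0.12,"gripper": 0}
    - {"dx": 0,"dy": 0,"dz": -0.1,"turn": 0.18,"gripper": 0}
    - {"dx": 0,"dy": 0,"dz": -0.1,"turn": 0.24,"gripper": 0}
    - {"dx": 0,"dy": 0,"dz": -0.1,"turn": 0.3,"gripper": 0}
    - {"dx": 0,"dy": 0,"dz": -0.1,"turn": 0.36,"gripper": 0}

```text
t: 18.9
tcp_pos: [532.7, -27.3, 98.8]
tool_rot: [-0.0, 0.886, 0.464, -0.001]
contact_force: [-4.2, -0.7, -0.3]
gripper_width: 33.3
```

```bash
python3 ft.py
```

```text
t 19.15 F tool [-4.1  -3.17 -0.56] T tool [ 0.522 -0.677 -0.33 ] tcp [532.72 -27.31  98.77] psi 0.968 w 33.8 q6 0.33
```

>>> apply_moves:
  steps:
    - {"dx": -0.03,"dy": -0.05,"dz": 0,"turn": 0.06,"gripper": 0}
    - {"dx": -0.03,"dy": -0.05,"dz": 0,"turn": 0.12,"gripper": 0}
    - {"dx": -0.03,"dy": -0.05,"dz": 0,"turn": 0.18,"gripper": 0}
    - {"dx": -0.03,"dy": -0.05,"dz": 0,"turn": 0.24,"gripper": 0}
    - {"dx": -0.03,"dy": -0.05,"dz": 0,"turn": 0.3,"gripper": 0}

```text
t: 19.65
tcp_pos: [532.6, -27.2, 98.8]
tool_rot: [0.0, 0.945, 0.327, -0.0]
contact_force: [-3.4, -1.0, -1.0]
gripper_width: 33.5
```

```bash
python3 ft.py
```

```text
t 19.9 F tool [-4.13 -0.93  0.11] T tool [ 0.257 -0.612 -0.331] tcp [532.58 -27.22  98.78] psi 0.668 w 33.6 q6 0.63
```

>>> apply_moves:
  steps:
    - {"dx": -0.04,"dy": -0.02,"dz": 0,"turn": 0.05,"gripper": 0}
    - {"dx": -0.04,"dy": -0.02,"dz": 0,"turn": 0.1,"gripper": 0}
    - {"dx": -0.04,"dy": -0.02,"dz": 0,"turn": 0.15,"gripper": 0}
    - {"dx": -0.04,"dy": -0.02,"dz": 0,"turn": 0.2,"gripper": 0}
    - {"dx": -0.04,"dy": -0.02,"dz": 0,"turn": 0.25,"gripper": 0}

```text
t: 20.4
tcp_pos: [532.5, -27.1, 98.8]
tool_rot: [-0.0, 0.978, 0.206, 0.0]
contact_force: [-2.0, -0.0, -0.5]
gripper_width: 33.5
```

```bash
python3 ft.py; python3 - <<'E'
from h import *
im,_=eyes.capture("scene"); cv2.imwrite("pics/scene4.png",im)
x,y=235,195
cv2.imwrite("pics/crop7.png",cv2.resize(im[y:y+90,x:x+100],None,fx=6,fy=6,interpolation=cv2.INTER_CUBIC))
E
```

```text
t 20.65 F tool [-2.02 -0.83  0.62] T tool [ 0.202 -0.321 -0.35 ] tcp [532.47 -27.14  98.78] psi 0.4175 w 33.5 q6 0.88
```

View pics/crop7.png

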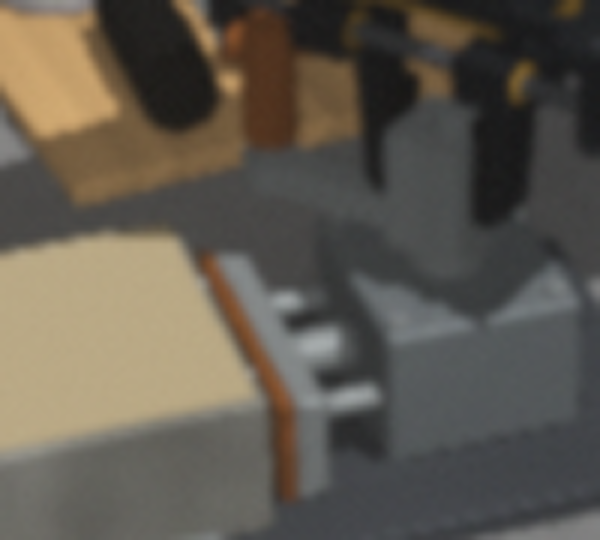

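The picture shows the hub seated, the jaw a few mm from the stone and everything else in place. Now in small turns.

>>> apply_moves:
  steps:
    - {"dx": 0,"dy": 0,"dz": 0,"turn": 0.03,"gripper": 0}
    - {"dx": 0,"dy": 0,"dz": 0,"turn": 0.06,"gripper": 0}
    - {"dx": 0,"dy": 0,"dz": 0,"turn": 0.09,"gripper": 0}
    - {"dx": 0,"dy": 0,"dz": 0,"turn": 0.12,"gripper": 0}

```text
t: 21.1
tcp_pos: [532.4, -27.1, 98.8]
tool_rot: [-0.0, 0.989, 0.147, 0.0]
contact_force: [-1.0, 1.4, -0.3]
gripper_width: 33.4
```

```bash
python3 ft.py
```

```text
t 21.35 F tool [-0.78 -1.63  0.4 ] T tool [ 0.348 -0.145 -0.405] tcp [532.42 -27.1   98.78] psi 0.2965 w 33.7 q6 1.0
```

>>> apply_moves:
  steps:
    - {"dx": 0,"dy": 0,"dz": 0,"turn": 0.015,"gripper": 0}
    - {"dx": 0,"dy": 0,"dz": 0,"turn": 0.03,"gripper": 0}
    - {"dx": 0,"dy": 0,"dz": 0,"turn": 0.03,"gripper": 0}

```text
t: 21.65
tcp_pos: [532.4, -27.1, 98.8]
tool_rot: [-0.0, 0.991, 0.132, 0.0]
contact_force: [-1.2, 2.2, -0.3]
gripper_width: 33.8
```

```bash
python3 ft.py
```

```text
t 21.9 F tool [ 0.28 -2.9   1.16] T tool [ 0.567  0.022 -0.37 ] tcp [532.4  -27.12  98.77] psi 0.2658 w 34.0 q6 1.03
```

Not clamping yet; the moment is about 0.37 Nm. On in 0.06 rad turns.

>>> apply_moves:
  steps:
    - {"dx": 0,"dy": 0,"dz": 0,"turn": 0.02,"gripper": 0}
    - {"dx": 0,"dy": 0,"dz": 0,"turn": 0.04,"gripper": 0}
    - {"dx": 0,"dy": 0,"dz": 0,"turn": 0.06,"gripper": 0}
    - {"dx": 0,"dy": 0,"dz": 0,"turn": 0.06,"gripper": 0}

```text
t: 22.3
tcp_pos: [532.4, -27.1, 98.8]
tool_rot: [-0.0, 0.995, 0.102, 0.0]
contact_force: [0.3, 4.2, -0.0]
gripper_width: 33.6
```

```bash
python3 ft.py
```

```text
t 22.55 F tool [ 0.97 -4.63 -0.45] T tool [ 0.861  0.121 -0.389] tcp [532.38 -27.11  98.78] psi 0.2058 w 33.4 q6 1.09
```

>>> apply_moves:
  steps:
    - {"dx": 0,"dy": -0.05,"dz": 0,"turn": 0.02,"gripper": 0}
    - {"dx": 0,"dy": -0.05,"dz": 0,"turn": 0.04,"gripper": 0}
    - {"dx": 0,"dy": -0.05,"dz": 0,"turn": 0.06,"gripper": 0}
    - {"dx": 0,"dy": -0.05,"dz": 0,"turn": 0.06,"gripper": 0}

```text
t: 22.95
tcp_pos: [532.4, -27.0, 98.8]
tool_rot: [0.0, 0.997, 0.072, 0.0]
contact_force: [0.7, 0.1, -0.7]
gripper_width: 33.4
```

```bash
python3 ft.py
```

```text
t 23.2 F tool [0.84 0.26 1.3 ] T tool [ 0.084  0.099 -0.385] tcp [532.36 -27.02  98.78] psi 0.1458 w 33.5 q6 1.15
```

>>> apply_moves:
  steps:
    - {"dx": 0,"dy": -0.01,"dz": 0,"turn": 0.02,"gripper": 0}
    - {"dx": 0,"dy": -0.01,"dz": 0,"turn": 0.04,"gripper": 0}
    - {"dx": 0,"dy": -0.01,"dz": 0,"turn": 0.06,"gripper": 0}
    - {"dx": 0,"dy": -0.01,"dz": 0,"turn": 0.06,"gripper": 0}

```text
t: 23.6
tcp_pos: [532.4, -27.0, 98.8]
tool_rot: [0.0, 0.999, 0.042, 0.0]
contact_force: [1.0, -3.6, -1.2]
gripper_width: 33.5
```

```bash
python3 ft.py
```

```text
t 23.85 F tool [1.07 4.38 1.77] T tool [-0.585  0.15  -0.387] tcp [532.34 -26.91  98.78] psi 0.0858 w 33.6 q6 1.21
```

>>> apply_moves:
  steps:
    - {"dx": 0,"dy": 0.03,"dz": 0,"turn": 0.02,"gripper": 0}
    - {"dx": 0,"dy": 0.03,"dz": 0,"turn": 0.04,"gripper": 0}
    - {"dx": 0,"dy": 0.03,"dz": 0,"turn": 0.06,"gripper": 0}
    - {"dx": 0,"dy": 0.03,"dz": 0,"turn": 0.06,"gripper": 0}

```text
t: 24.25
tcp_pos: [532.3, -26.9, 98.8]
tool_rot: [-0.0, 1.0, 0.012, 0.0]
contact_force: [2.5, -3.9, -1.6]
gripper_width: 33.2
```

```bash
python3 ft.py
```

```text
t 24.5 F tool [1.9  3.35 2.13] T tool [-0.38   0.331 -0.395] tcp [532.32 -26.9   98.79] psi 0.0258 w 33.8 q6 1.27
```

>>> apply_moves:
  steps:
    - {"dx": 0.03,"dy": 0.02,"dz": 0,"turn": 0.02,"gripper": 0}
    - {"dx": 0.03,"dy": 0.02,"dz": 0,"turn": 0.04,"gripper": 0}
    - {"dx": 0.03,"dy": 0.02,"dz": 0,"turn": 0.06,"gripper": 0}
    - {"dx": 0.03,"dy": 0.02,"dz": 0,"turn": 0.06,"gripper": 0}

```text
t: 24.9
tcp_pos: [532.3, -26.9, 98.8]
tool_rot: [-0.0, 1.0, -0.018, -0.0]
contact_force: [0.1, -0.4, -0.1]
gripper_width: 33.6
```

```bash
python3 ft.py
```

```text
t 25.15 F tool [-0.07 -0.31 -0.81] T tool [ 0.153 -0.083 -0.387] tcp [532.35 -26.92  98.77] psi -0.0342 w 33.5 q6 1.33
```

>>> apply_moves:
  steps:
    - {"dx": 0,"dy": 0,"dz": 0,"turn": 0.025,"gripper": 0}
    - {"dx": 0,"dy": 0,"dz": 0,"turn": 0.05,"gripper": 0}
    - {"dx": 0,"dy": 0,"dz": 0,"turn": 0.05,"gripper": 0}

```text
t: 25.45
tcp_pos: [532.4, -26.9, 98.8]
tool_rot: [-0.0, 0.999, -0.043, -0.0]
contact_force: [-2.1, 1.5, 2.9]
gripper_width: 33.3
```

```bash
python3 ft.py; python3 - <<'E'
from h import *
A=np.mean([eyes.capture("scene")[0].astype(float) for _ in range(4)],0)
for r in(236,242,248,254,260): print(r,A[r,262:292].round().astype(int)[:,[2,0]].T.tolist())
E
```

```text
t 25.7 F tool [-1.97 -2.31 -2.65] T tool [ 0.474 -0.33  -0.359] tcp [532.37 -26.93  98.75] psi -0.0842 w 33.7 q6 1.38
236 [[184, 181, 169, 138, 100, 79, 73, 72, 72, 74, 74, 72, 72, 71, 72, 72, 72, 72, 72, 72, 71, 70, 71, 71, 69, 63, 57, 56, 59, 60], [132, 131, 127, 112, 86, 70, 67, 68, 70, 72, 72, 70, 69, 68, 69, 70, 70, 70, 69, 69, 68, 68, 69, 68, 66, 62, 57, 57, 61, 62]]
242 [[184, 184, 184, 184, 182, 174, 163, 144, 130, 127, 130, 131, 131, 124, 104, 82, 72, 72, 71, 69, 68, 67, 70, 70, 69, 67, 63, 58, 55, 54], [132, 132, 131, 131, 132, 134, 134, 110, 88, 108, 128, 135, 134, 127, 105, 81, 70, 69, 68, 67, 66, 66, 67, 68, 69, 67, 64, 58, 55, 55]]
248 [[184, 184, 184, 184, 184, 183, 184, 182, 172, 152, 134, 126, 125, 128, 131, 130, 126, 104, 75, 56, 49, 49, 47, 45, 45, 48, 52, 55, 58, 58], [132, 132, 132, 132, 132, 131, 132, 132, 127, 114, 90, 81, 105, 126, 134, 134, 129, 107, 76, 56, 49, 48, 47, 45, 45, 48, 53, 56, 58, 60]]
254 [[184, 184, 184, 184, 184, 184, 184, 184, 184, 184, 183, 177, 158, 133, 126, 128, 129, 130, 130, 128, 118, 100, 88, 85, 84, 83, 82, 82, 81, 80], [132, 132, 133, 132, 132, 132, 132, 132, 132, 132, 132, 129, 118, 92, 75, 94, 121, 132, 134, 132, 120, 102, 90, 86, 86, 85, 84, 84, 83, 82]]
260 [[184, 184, 184, 184, 184, 184, 184, 184, 183, 182, 182, 181, 180, 177, 168, 149, 131, 126, 124, 126, 128, 130, 128, 122, 105, 96, 100, 106, 110, 116], [132, 132, 133, 133, 132, 132, 132, 132, 132, 131, 131, 131, 131, 130, 126, 119, 100, 80, 91, 117, 130, 134, 132, 126, 109, 100, 103, 109, 114, 120]]
```

>>> apply_moves:
  steps:
    - {"dx": 0,"dy": -0.02,"dz": 0,"turn": 0.025,"gripper": 0}
    - {"dx": 0,"dy": -0.02,"dz": 0,"turn": 0.05,"gripper": 0}
    - {"dx": 0,"dy": -0.02,"dz": 0,"turn": 0.05,"gripper": 0}

```text
t: 26.2
tcp_pos: [532.4, -26.9, 98.7]
tool_rot: [-0.0, 0.998, -0.068, -0.0]
contact_force: [-3.2, 2.4, 4.0]
gripper_width: 33.9
```

```bash
python3 ft.py
```

```text
t 26.45 F tool [-4.18 -2.51 -4.58] T tool [ 0.48  -0.707 -0.305] tcp [532.42 -26.92  98.75] psi -0.1342 w 33.6 q6 1.43
```

>>> apply_moves:
  steps:
    - {"dx": -0.05,"dy": -0.03,"dz": -0.04,"turn": 0.025,"gripper": 0}
    - {"dx": -0.05,"dy": -0.03,"dz": -0.04,"turn": 0.05,"gripper": 0}
    - {"dx": -0.05,"dy": -0.03,"dz": -0.04,"turn": 0.05,"gripper": 0}

```text
t: 26.75
tcp_pos: [532.3, -26.8, 98.8]
tool_rot: [0.0, 0.996, -0.093, 0.0]
contact_force: [-0.3, -0.1, -4.3]
gripper_width: 33.6
```

```bash
python3 ft.py
```

```text
t 27.0 F tool [2.42 0.85 6.88] T tool [ 0.028  0.258 -0.406] tcp [532.33 -26.82  98.82] psi -0.1842 w 33.7 q6 1.48
```

>>> apply_moves:
  steps:
    - {"dx": 0.02,"dy": 0.01,"dz": 0.02,"turn": 0.02,"gripper": 0}
    - {"dx": 0.02,"dy": 0.01,"dz": 0.02,"turn": 0.04,"gripper": 0}
    - {"dx": 0.02,"dy": 0.01,"dz": 0.02,"turn": 0.04,"gripper": 0}

```text
t: 27.3
tcp_pos: [532.3, -26.8, 98.8]
tool_rot: [0.0, 0.994, -0.112, 0.0]
contact_force: [1.7, -1.4, -7.9]
gripper_width: 33.4
```

```bash
python3 ft.py
```

```text
t 27.55 F tool [2.9  1.86 8.5 ] T tool [-0.099  0.401 -0.4  ] tcp [532.3  -26.78  98.83] psi -0.2242 w 33.7 q6 1.52
```

>>> apply_moves:
  steps:
    - {"dx": 0.03,"dy": 0.02,"dz": 0.04,"turn": 0.02,"gripper": 0}
    - {"dx": 0.03,"dy": 0.02,"dz": 0.04,"turn": 0.04,"gripper": 0}
    - {"dx": 0.03,"dy": 0.02,"dz": 0.04,"turn": 0.04,"gripper": 0}

```text
t: 27.85
tcp_pos: [532.4, -26.8, 98.8]
tool_rot: [-0.0, 0.991, -0.132, -0.0]
contact_force: [-1.2, -0.6, -1.9]
gripper_width: 33.6
```

```bash
python3 ft.py
```

```text
t 28.1 F tool [-1.94 -0.32  0.89] T tool [ 0.15  -0.324 -0.59 ] tcp [532.37 -26.8   98.78] psi -0.264 w 33.6 q6 1.56
```

The moment rose from 0.39 to 0.59 Nm (+2.5 N at the handle), so the jaw is on the stone at about 20 N. One more small turn for a firm clamp.

>>> apply_moves:
  steps:
    - {"dx": -0.02,"dy": 0,"dz": 0,"turn": 0.01,"gripper": 0}
    - {"dx": -0.02,"dy": 0,"dz": 0,"turn": 0.02,"gripper": 0}
    - {"dx": -0.02,"dy": 0,"dz": 0,"turn": 0.02,"gripper": 0}

```text
t: 28.4
tcp_pos: [532.4, -26.8, 98.8]
tool_rot: [-0.0, 0.99, -0.142, 0.0]
contact_force: [-2.5, 1.1, 2.6]
gripper_width: 33.6
```

```bash
python3 ft.py
```

```text
t 28.65 F tool [-3.07 -1.41 -3.18] T tool [ 0.336 -0.483 -0.663] tcp [532.39 -26.82  98.76] psi -0.2842 w 33.2 q6 1.58
```

>>> apply_moves:
  steps:
    - {"dx": -0.02,"dy": -0.01,"dz": -0.03,"turn": 0.01,"gripper": 0}
    - {"dx": -0.02,"dy": -0.01,"dz": -0.03,"turn": 0.015,"gripper": 0}
    - {"dx": -0.02,"dy": -0.01,"dz": -0.03,"turn": 0.015,"gripper": 0}

```text
t: 28.95
tcp_pos: [532.3, -26.8, 98.8]
tool_rot: [0.0, 0.989, -0.149, 0.0]
contact_force: [0.6, 1.5, -0.3]
gripper_width: 33.6
```

```bash
python3 ft.py
```

```text
t 29.2 F tool [-0.1  -1.55  0.86] T tool [ 0.363  0.001 -0.731] tcp [532.33 -26.79  98.78] psi -0.2992 w 33.7 q6 1.6
```

The moment is now 0.73 Nm against 0.385 running free: +4.3 N at the handle, about 34 N of clamping. That's firm. I'll back off within the socket's play (about ±0.1 rad) and lift.

>>> apply_moves:
  steps:
    - {"dx": 0,"dy": 0,"dz": 0,"turn": -0.03,"gripper": 0}
    - {"dx": 0,"dy": 0,"dz": 0,"turn": -0.06,"gripper": 0}
    - {"dx": 0,"dy": 0,"dz": 0,"turn": -0.08,"gripper": 0}
    - {"dx": 0,"dy": 0,"dz": 0,"turn": -0.08,"gripper": 0}

```text
t: 29.6
tcp_pos: [532.3, -26.8, 98.8]
tool_rot: [-0.0, 0.994, -0.109, 0.0]
contact_force: [2.0, 0.8, -3.5]
gripper_width: 33.4
```

```bash
python3 ft.py
```

```text
t 29.85 F tool [ 2.36 -1.14  3.4 ] T tool [ 0.292  0.322 -0.041] tcp [532.3  -26.83  98.8 ] psi -0.2195 w 33.8 q6 1.52
```

Torque is gone, so now lift.

>>> apply_moves:
  steps:
    - {"dx": 0.03,"dy": 0,"dz": -0.3,"turn": 0,"gripper": 0}
    - {"dx": 0.03,"dy": 0,"dz": -0.8,"turn": 0,"gripper": 0}
    - {"dx": 0.03,"dy": 0,"dz": -1.3,"turn": 0,"gripper": 0}
    - {"dx": 0.03,"dy": 0,"dz": -1.8,"turn": 0,"gripper": 0}
    - {"dx": 0.03,"dy": 0,"dz": -2.4,"turn": 0,"gripper": 0}
    - {"dx": 0.03,"dy": 0,"dz": -3.2,"turn": 0,"gripper": 0}
    - {"dx": 0.03,"dy": 0,"dz": -5,"turn": 0,"gripper": 0}
    - {"dx": 0.03,"dy": 0,"dz": -7,"turn": 0,"gripper": 0}

```text
t: 30.65
tcp_pos: [531.9, -26.7, 169.8]
tool_rot: [-0.0, 0.994, -0.109, -0.001]
contact_force: [0.4, 0.3, -4.9]
gripper_width: 33.3
```

```bash
python3 -c "
from h import *
go(500,345,165,-0.2)
go(500,345,165,0.82)"
```

```text
t 30.65 tcp [531.9 -26.7 169.8] psi -0.219 q6 1.52 F [ 0.4  0.3 -4.9] T [0.1  0.01 0.03] w 33.3
  dx,dy,dz,turn [-11.2  -35.59   0.49] -0.019
t 30.65 tcp [531.9 -26.7 169.8] psi -0.219 q6 1.52 F [ 0.4  0.3 -4.9] T [0.1  0.01 0.03] w 33.3
  dx,dy,dz,turn [-11.2  -35.59   0.49] -1.039
```

>>> apply_moves:
  steps:
    - {"dx": -1.6,"dy": -4.5,"dz": 0,"turn": -0.13,"gripper": 0}
    - {"dx": -3.2,"dy": -9,"dz": 0,"turn": -0.26,"gripper": 0}
    - {"dx": -4.8,"dy": -13.5,"dz": 0,"turn": -0.39,"gripper": 0}
    - {"dx": -6.4,"dy": -18,"dz": 0,"turn": -0.52,"gripper": 0}
    - {"dx": -8,"dy": -22.5,"dz": 0,"turn": -0.65,"gripper": 0}
    - {"dx": -9.6,"dy": -27,"dz": 0,"turn": -0.78,"gripper": 0}
    - {"dx": -11.2,"dy": -31.5,"dz": 0,"turn": -0.91,"gripper": 0}
    - {"dx": -12.6,"dy": -35.5,"dz": 0,"turn": -1.04,"gripper": 0}

```text
t: 31.45
tcp_pos: [485.7, 349.2, 169.7]
tool_rot: [0.0, 0.916, 0.402, 0.0]
contact_force: [1.3, -0.7, -4.7]
gripper_width: 33.3
```

```bash
python3 -c "
from h import *
go(485,360,23,0.82)"
```

```text
t 31.45 tcp [485.7 349.2 169.7] psi 0.827 q6 1.17 F [ 1.3 -0.7 -4.7] T [-0.06 -0.    0.04] w 33.3
  dx,dy,dz,turn [ 0.75 -0.78 14.67] 0.007
```

>>> apply_moves:
  steps:
    - {"dx": 0.7,"dy": -0.7,"dz": 3,"turn": 0,"gripper": 0}
    - {"dx": 0.7,"dy": -0.7,"dz": 6.5,"turn": 0,"gripper": 0}
    - {"dx": 0.7,"dy": -0.7,"dz": 10,"turn": 0,"gripper": 0}
    - {"dx": 0.7,"dy": -0.7,"dz": 13,"turn": 0,"gripper": 0}
    - {"dx": 0.7,"dy": -0.7,"dz": 14.2,"turn": 0,"gripper": 0}
    - {"dx": 0.7,"dy": -0.7,"dz": 14.5,"turn": 0,"gripper": 0}
    - {"dx": 0.7,"dy": -0.7,"dz": 14.5,"turn": 0,"gripper": 0}

```text
t: 32.15
tcp_pos: [486.9, 357.2, 25.0]
tool_rot: [0.0, 0.917, 0.399, 0.001]
contact_force: [-0.4, -0.3, -4.3]
gripper_width: 33.3
```

>>> apply_moves:
  steps:
    - {"dx": 0,"dy": 0,"dz": 0.1,"turn": 0,"gripper": 0}
    - {"dx": 0,"dy": 0,"dz": 0.2,"turn": 0,"gripper": 0}
    - {"dx": 0,"dy": 0,"dz": 0.3,"turn": 0,"gripper": 0}
    - {"dx": 0,"dy": 0,"dz": 0.3,"turn": 0,"gripper": 0}

```text
t: 32.55
tcp_pos: [486.4, 357.0, 21.1]
tool_rot: [-0.0, 0.917, 0.399, 0.0]
contact_force: [-0.2, 0.1, -4.6]
gripper_width: 33.6
```

```bash
python3 ft.py
```

```text
t 32.8 F tool [ 0.19 -0.02  4.17] T tool [0.05  0.023 0.   ] tcp [486.35 357.    20.98] psi 0.8208 w 33.5 q6 1.19
```

>>> apply_moves:
  steps:
    - {"dx": 0,"dy": 0,"dz": 0.05,"turn": 0,"gripper": 0}
    - {"dx": 0,"dy": 0,"dz": 0.1,"turn": 0,"gripper": 0}
    - {"dx": 0,"dy": 0,"dz": 0.1,"turn": 0,"gripper": 0}

```text
t: 33.1
tcp_pos: [486.4, 357.0, 20.8]
tool_rot: [0.0, 0.917, 0.399, 0.0]
contact_force: [-2.8, -1.3, 4.9]
gripper_width: 33.1
```

```bash
python3 ft.py
```

```text
t 33.35 F tool [-3.05 -1.12 -5.24] T tool [ 0.189 -0.543  0.004] tcp [486.39 357.03  20.79] psi 0.821 w 33.9 q6 1.19
```

The crank is on the mat. I'll ease off, open and lift away.

>>> apply_moves:
  steps:
    - {"dx": 0,"dy": 0,"dz": -0.08,"turn": 0,"gripper": 0}
    - {"dx": 0,"dy": 0,"dz": -0.08,"turn": 0,"gripper": 100}
    - {"dx": 0,"dy": 0,"dz": -0.08,"turn": 0,"gripper": 100}
    - {"dx": 0,"dy": 0,"dz": -0.08,"turn": 0,"gripper": 100}
    - {"dx": 0,"dy": 0,"dz": -0.08,"turn": 0,"gripper": 100}
    - {"dx": 0,"dy": 0,"dz": -0.08,"turn": 0,"gripper": 100}
    - {"dx": 0,"dy": 0,"dz": -1,"turn": 0,"gripper": 100}
    - {"dx": 0,"dy": 0,"dz": -4,"turn": 0,"gripper": 100}

```text
t: 34.15
tcp_pos: [485.2, 356.4, 58.5]
tool_rot: [0.0, 0.917, 0.399, -0.003]
contact_force: [0.1, 1.1, -0.1]
gripper_width: 87.0
```

>>> apply_moves:
  steps:
    - {"dx": 0,"dy": 0,"dz": -4,"turn": 0,"gripper": 100}
    - {"dx": 0,"dy": 0,"dz": -8,"turn": 0,"gripper": 100}
    - {"dx": 0,"dy": 0,"dz": -12,"turn": 0,"gripper": 100}
    - {"dx": 0,"dy": 0,"dz": -16,"turn": 0,"gripper": 100}
    - {"dx": 0,"dy": 0,"dz": -18,"turn": 0,"gripper": 100}
    - {"dx": 0,"dy": 0,"dz": -18,"turn": 0,"gripper": 100}
    - {"dx": 0,"dy": 0,"dz": -18,"turn": 0,"gripper": 100}

```text
t: 34.85
tcp_pos: [486.0, 356.8, 239.5]
tool_rot: [-0.0, 0.917, 0.399, -0.0]
contact_force: [-0.2, 0.4, 0.2]
gripper_width: 88.0
```

```bash
python3 - <<'E'
from h import *
go(486,357,240)
im,d=eyes.capture("scene"); cv2.imwrite("pics/scene9.png",im)
X=cloud("scene",d).reshape(-1,3); k=(np.hypot(X[:,0]-486,X[:,1]-357)<22)&(X[:,2]>46)&(X[:,2]<62); print("hub top",k.sum(),X[k].mean(0).round(1))
E
```

```text
t 34.85 tcp [486.  356.8 239.5] psi 0.821 q6 1.19 F [-0.2  0.4  0.2] T [ 0.02 -0.02 -0.04] w 88.0
  dx,dy,dz,turn [ 0.02 -0.01 -0.05] 0
hub top 238 [489.2 358.9  52.7]
```

View pics/scene9.png

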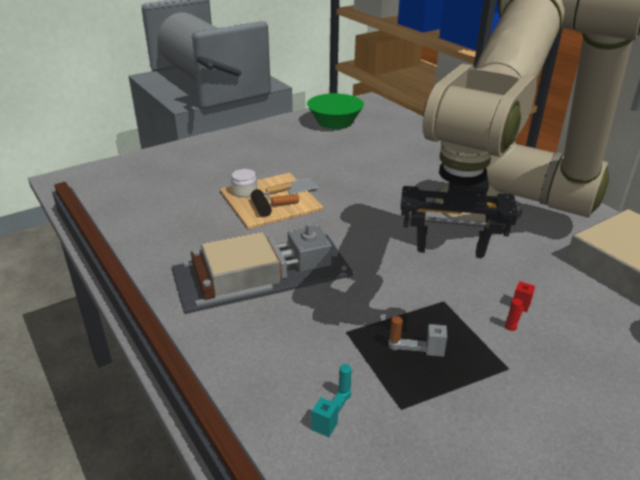

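The crank lies flat on the mat, with its hub at (437,340) and grip at (396,328). The jaw is against the stone, and the tin, knife, roller and look-alikes are where they were. The gripper is clear of everything, so I'm handing in.

```bash
python3 -c "
from bench import ticket; print(ticket.finish_job())"
```

```text
the job is handed in; nothing more can be done
None
```

The stone is clamped, the crank lies flat on the mat, and I handed the job in at about 35 s. `finish_job` gives no verdict, so these are my own checks.

**Fitting:** I centred the steel crank by squeezing the hub both ways, then lowered it onto the shaft. The first tries at the shaft tip missed and rested on it with up to about 22 N. After I corrected the position it slid home with little force and seated on the collar, at the height expected.

**Clamping:** I turned it clockwise about 1.6 rad. The turning moment rose from about 0.385 Nm running free to 0.73 Nm. That is about 4.3 N more at the handle, or roughly 34 N on the stone, within the firm range. I backed off inside the socket's play, lifted the crank off and laid it on the mat.

**Last checks:**
- **Crank:** it is flat on the mat with its hub near (486, 357). The depth reading of its hub top was 52.7 mm, against 54 mm expected.
- **Jaw and loose things:** the jaw is against the stone. By eye, the tin, knife, roller and both look-alikes are where they were.
- **Robot:** the gripper is open and clear, with about 0 N on the wrist.

**What disagreed or went unchecked:**
- **Top camera:** it was off by about 6 mm from the scene camera, so I relied on the scene camera.
- **Wrong move:** I first read a side force during fitting as a guide and moved the wrong way. An enlarged picture corrected it.
- **Clamp force:** I did not measure it again after lifting the crank off.

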